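Turn a tray of port bosses over into its twin

ROBOT

A 6-joint arm with a two-finger parallel gripper is mounted at the origin on the work surface. World frame = base frame: x ahead of the robot, y to its left, z up, the work surface at z = 0. Lengths are in m, angles in rad, forces in N, time in s.
With the tool pointing down it reaches from about 0.25 to 0.725 m from the base axis. Payload 4 kg.
Tool frame: the origin (TCP) lies between the finger pads; the fingertips stand 11 mm ahead of it and the grasp point (between the pads) lies 8 mm behind it (tcp_to_tips is the z of the fingertips in the tool frame, in m); z points along the fingers, y is the direction in which the jaws open and shut (so a half turn about z gives the same grasp; the last joint's range is limited). The gripper opens to 85 mm and grips with 20 to 120 N. Pads are 22 mm wide; open, the fingers measure 114 mm over their backs; the gripper's body (76 mm by 85 mm) begins 54 mm behind the grasp point. The pads swing forward as they close: fully open they stand 13 mm farther back than shut.
Start: joints at [-1.306, 0.241, 0.005, 1.335, 0, 1.571], TCP at [0.131, -0.483, 0.242] pointing down, gripper open.
Joint ranges: [-2.72, 2.72], [-1.05, 1.87], [-1.09, 1.28], [-1.99, 2.15], [-1.42, 1.44], [-3.14, 3.14]. Speed limits (rad/s): [2.79, 2.79, 3.14, 3.14, 3.14, 3.14].

INTERFACE

Orientations are given as a unit quaternion [x, y, z, w].
In Python, from workcell import * gives the robot as it stands.
- The arm moves only by the tool move_arm, never from a script. Its argument "moves" is a list that holds one entry, the list of rows, each a list of 7 numbers: the shift along the world's x, y, z in units of 500 mm (1.0 is 500 mm), then the turn, a rotation vector about the world's x, y, z in units of 30 degrees (1.0 is 30 degrees), then the closure, from -1 (fully open) to 1 (shut), so that 0 is half open. A call has 1 to 8 rows; each row shifts and turns the pose as measured when the row begins; what a row does not reach is not made up. A row lasts 1/12 s, in which the tool goes at most 41.7 mm and 7.16 degrees, less where a joint would pass 70% of its speed; a pose out of reach is approached as far as the arm can. A call with a number of a shift or a turn outside -1 to 1 is refused whole. A call with a gripper value outside its range is refused whole. The fingers move at their own pace and stop on an object; the grip force is fixed at half the most. Time passes only in rows, so rows that do not move let the fingers close. It gives the time, the measured TCP pose, the force and the opening at its end, in the units of the state.
- get_obs(): the state, without advancing time (a new reading comes with each control period).
- camera(name): name is "scene" or "side" or "wrist"; returns a dict with "pixels" (480x640x3 uint8, red, green, blue), "range_z" (480x640 float32, m along the optical axis (not along the pixel's ray), 0 where there is no reading), "fx", "fy", "cx", "cy" (pixels), "extrinsics" (4x4, takes a point from camera to world coordinates). Camera axes: x right, y down, z forward; pixel columns grow to the right and rows downward; lengths in m; the calibration is good to about 2 mm. A picture is of the moment at which its call begins.
- job_done(): hands the job in, once; it reports no verdict.
The state is a dict: "clock": time; "joint_pos": joint angles; "joint_vel": joint speeds; "tau": joint torques, N m; "eef_pos": TCP position; "tool_rot": TCP orientation; "ft_force": force on the tool from outside, world axes, zero at the start; "ft_torque": the same for the moment, N m; "grip_width": finger opening in m.
Only numpy, scipy, OpenCV 4.12 (cv2) and the standard library are available. Lean on these libraries where they do the work, as an engineer would, in place of code of your own. Each camera call takes 0.05 s, during which the arm holds its last target.

TASK

The six weld-in port bosses stand threaded end up in their tray; turn the whole set over at once so that they stand in the matching empty tray with their spigots up, ready for welding. Lay the empty tray face down and square on top of the full one, turn the closed pair over and set it flat on the table, then lift the emptied tray off and put it down flat on the table beside the filled one. Handle the trays gently, never letting one drop or topple, and leave the other things where they are.

Things in the scene. Friction and masses are not known exactly. Their poses are not given: they have to be found in the camera images.
- full_tray_mid (a point): The full tray, holding the bosses: grey plastic, 90 mm long (own x) x 61 wide (own y) x 20 high, plain upright sides, same after a half turn; 3 x 2 square pockets 26 wide, 14 deep, 29 mm pitch, walls 3, floor 6 with a drain hole under each; 0.07-0.11 kg. Point: its centre, half-way up. Own z: from underside to pocket face, up at the start. It lies on the bare table, own x within 0.35 rad of world y.
- empty_tray_mid (a point): The empty tray, twin of the full one (same sizes, axes, yaw range; centre point half-way up). It lies face down on the bare table beside it, so own z is DOWN at the start. Face down on the full tray the rims meet: centres 20 mm apart, pair 40 mm thick, each cell 28 mm high. Stood on a 61 mm wide end, the pair is 90 mm tall, 40 thick, and stands by itself.
- boss0_mid (a point): One of six like steel port bosses, one per pocket, standing on its spigot: spigot 17 mm diameter x 6 long, then a body 21 mm diameter x 18 high (2 mm bevel at the shoulder, 1 mm chamfer at the other end, with the threaded hole); 38 g. Point: on the axis, half-way (12 mm from either end). Own z: from spigot to threaded end, up at the start. It stands 10 mm proud of the tray either way up.
- boss1_mid (a point): One of six like steel port bosses, one per pocket, standing on its spigot: spigot 17 mm diameter x 6 long, then a body 21 mm diameter x 18 high (2 mm bevel at the shoulder, 1 mm chamfer at the other end, with the threaded hole); 38 g. Point: on the axis, half-way (12 mm from either end). Own z: from spigot to threaded end, up at the start. It stands 10 mm proud of the tray either way up.
- boss2_mid (a point): One of six like steel port bosses, one per pocket, standing on its spigot: spigot 17 mm diameter x 6 long, then a body 21 mm diameter x 18 high (2 mm bevel at the shoulder, 1 mm chamfer at the other end, with the threaded hole); 38 g. Point: on the axis, half-way (12 mm from either end). Own z: from spigot to threaded end, up at the start. It stands 10 mm proud of the tray either way up.
- boss3_mid (a point): One of six like steel port bosses, one per pocket, standing on its spigot: spigot 17 mm diameter x 6 long, then a body 21 mm diameter x 18 high (2 mm bevel at the shoulder, 1 mm chamfer at the other end, with the threaded hole); 38 g. Point: on the axis, half-way (12 mm from either end). Own z: from spigot to threaded end, up at the start. It stands 10 mm proud of the tray either way up.
- boss4_mid (a point): One of six like steel port bosses, one per pocket, standing on its spigot: spigot 17 mm diameter x 6 long, then a body 21 mm diameter x 18 high (2 mm bevel at the shoulder, 1 mm chamfer at the other end, with the threaded hole); 38 g. Point: on the axis, half-way (12 mm from either end). Own z: from spigot to threaded end, up at the start. It stands 10 mm proud of the tray either way up.
- boss5_mid (a point): One of six like steel port bosses, one per pocket, standing on its spigot: spigot 17 mm diameter x 6 long, then a body 21 mm diameter x 18 high (2 mm bevel at the shoulder, 1 mm chamfer at the other end, with the threaded hole); 38 g. Point: on the axis, half-way (12 mm from either end). Own z: from spigot to threaded end, up at the start. It stands 10 mm proud of the tray either way up.
- odd_tray: Bystander: a longer grey pocket tray that does not match (2 x 4 pockets, 119 x 61 x 20 mm), empty, lying face down behind the work, its long side roughly across. Origin: centre of its underside, which is now on top.
- plug_a: Bystander: round steel plug, 29 mm in diameter and 22 mm high, standing loose. Origin: centre of its foot.
- plug_b: Bystander: a second plug, the same as plug_a.
- spray_can: Bystander: aerosol can, 65 mm in diameter, about 200 mm tall, standing. Origin: centre of its foot.
There are look-alikes about, which are no part of the job. What is shaped like the part that bears boss0_mid but blue or pink is not meant.

How it is judged:
On the way, in this order (a step that is already met when the one before it is completed fails the run):
1. the empty tray lies face down and square on the full tray, rims meeting (within 6 mm and 0.1 rad), the full tray flat on the table (angle between full_tray_mid's own z axis and vertical below 0.06 rad and angle between empty_tray_mid's own z axis and vertical above 3.08 rad and x of empty_tray_mid in the frame of full_tray_mid between -0.006 and 0.006 m and y of empty_tray_mid in the frame of full_tray_mid between -0.006 and 0.006 m and z of empty_tray_mid in the frame of full_tray_mid between 0.018 and 0.0222 m and height (world z) of full_tray_mid between 0.007 and 0.013 m and angle between the x axis of full_tray_mid and the x axis of empty_tray_mid, either way round below 0.1 rad), for 0.2 s.
2. the closed pair lies flat on the table turned over: the receiving tray below, pockets up, with all six bosses in its pockets spigot up, the other tray still square on top of it (angle between empty_tray_mid's own z axis and vertical below 0.06 rad and height (world z) of empty_tray_mid between 0.007 and 0.013 m and z of boss0_mid in the frame of empty_tray_mid between 0.005 and 0.011 m and x of boss0_mid in the frame of empty_tray_mid between -0.045 and 0.045 m and y of boss0_mid in the frame of empty_tray_mid between -0.031 and 0.031 m and angle between each of boss0_mid, boss1_mid, boss2_mid, boss3_mid, boss4_mid, boss5_mid's own z axis and vertical above 2.94 rad and z of boss1_mid in the frame of empty_tray_mid between 0.005 and 0.011 m and x of boss1_mid in the frame of empty_tray_mid between -0.045 and 0.045 m and y of boss1_mid in the frame of empty_tray_mid between -0.031 and 0.031 m and z of boss2_mid in the frame of empty_tray_mid between 0.005 and 0.011 m and x of boss2_mid in the frame of empty_tray_mid between -0.045 and 0.045 m and y of boss2_mid in the frame of empty_tray_mid between -0.031 and 0.031 m and z of boss3_mid in the frame of empty_tray_mid between 0.005 and 0.011 m and x of boss3_mid in the frame of empty_tray_mid between -0.045 and 0.045 m and y of boss3_mid in the frame of empty_tray_mid between -0.031 and 0.031 m and z of boss4_mid in the frame of empty_tray_mid between 0.005 and 0.011 m and x of boss4_mid in the frame of empty_tray_mid between -0.045 and 0.045 m and y of boss4_mid in the frame of empty_tray_mid between -0.031 and 0.031 m and z of boss5_mid in the frame of empty_tray_mid between 0.005 and 0.011 m and x of boss5_mid in the frame of empty_tray_mid between -0.045 and 0.045 m and y of boss5_mid in the frame of empty_tray_mid between -0.031 and 0.031 m and x of full_tray_mid in the frame of empty_tray_mid between -0.006 and 0.006 m and y of full_tray_mid in the frame of empty_tray_mid between -0.006 and 0.006 m and z of full_tray_mid in the frame of empty_tray_mid between 0.018 and 0.0235 m), for 0.2 s.
At the end, for the whole second after the job is handed in: The receiving tray flat on the table, pockets up (0.06 rad, centre 7-13 mm up), all six bosses in its pockets spigot up (centres 5-11 mm above its centre, axes within 0.2 rad of upright); the emptied tray flat on the table, either way up, centres 60 mm or more apart; both at rest (angle between empty_tray_mid's own z axis and vertical below 0.06 rad and height (world z) of empty_tray_mid between 0.007 and 0.013 m and z of boss0_mid in the frame of empty_tray_mid between 0.005 and 0.011 m and x of boss0_mid in the frame of empty_tray_mid between -0.045 and 0.045 m and y of boss0_mid in the frame of empty_tray_mid between -0.031 and 0.031 m and angle between each of boss0_mid, boss1_mid, boss2_mid, boss3_mid, boss4_mid, boss5_mid's own z axis and vertical above 2.94 rad and z of boss1_mid in the frame of empty_tray_mid between 0.005 and 0.011 m and x of boss1_mid in the frame of empty_tray_mid between -0.045 and 0.045 m and y of boss1_mid in the frame of empty_tray_mid between -0.031 and 0.031 m and z of boss2_mid in the frame of empty_tray_mid between 0.005 and 0.011 m and x of boss2_mid in the frame of empty_tray_mid between -0.045 and 0.045 m and y of boss2_mid in the frame of empty_tray_mid between -0.031 and 0.031 m and z of boss3_mid in the frame of empty_tray_mid between 0.005 and 0.011 m and x of boss3_mid in the frame of empty_tray_mid between -0.045 and 0.045 m and y of boss3_mid in the frame of empty_tray_mid between -0.031 and 0.031 m and z of boss4_mid in the frame of empty_tray_mid between 0.005 and 0.011 m and x of boss4_mid in the frame of empty_tray_mid between -0.045 and 0.045 m and y of boss4_mid in the frame of empty_tray_mid between -0.031 and 0.031 m and z of boss5_mid in the frame of empty_tray_mid between 0.005 and 0.011 m and x of boss5_mid in the frame of empty_tray_mid between -0.045 and 0.045 m and y of boss5_mid in the frame of empty_tray_mid between -0.031 and 0.031 m and (angle between full_tray_mid's own z axis and vertical below 0.06 rad or angle between full_tray_mid's own z axis and vertical above 3.08 rad) and height (world z) of full_tray_mid between 0.007 and 0.013 m and horizontal distance between full_tray_mid and empty_tray_mid above 0.06 m and linear speed of each of full_tray, empty_tray below 0.02 m/s); the robot touches nothing.
It fails at once if a tray falls or topples freely (faster than 0.45 m/s while the fingers touch neither tray, as after a drop of 10 mm) ((linear speed of full_tray above 0.45 m/s and contact force between each of full_tray, empty_tray and the fingers below 0.05 N) or (linear speed of empty_tray above 0.45 m/s and contact force between each of full_tray, empty_tray and the fingers below 0.05 N)).
It fails at once if a bystander is disturbed (odd tray, a plug or the spray can moved by more than 20 mm) (distance of any of odd_tray, plug_a, plug_b, spray_can from where it was at the start of the episode above 0.02 m).
It also fails if it takes over 72 s, if anything falls off the work surface, if the arm or the gripper's body presses on something with over 40 N, if the wrist force passes 120 N, or if a joint passes its speed limit or range.

## Working session

There is one attempt and no reset: what is moved stays moved. The work goes in short steps, Python scripts to look and compute and a tool call to move; the robot and the scene stay as the last step left them, time stands still between calls to the robot, and variables do not carry over. Pictures are saved under pics/ and viewed, and the job is handed in when it is done.

Besides the shell and the picture viewer there is one more tool, called after "Request:" as a command line: name --argument value ..., lists and objects as JSON in quotes. move_arm: Moves the arm, as the interface text tells. Shifts and turns lie within -1 to 1; 1 stands for 500 mm of shift or 30 degrees of turn. Its arguments: {"type":"object","properties":{"moves":{"type":"array","items":{"type":"array","items":{"type":"array","items":{"type":"number"}}}}},"required":["moves"]}

```bash
mkdir -p pics; ls; python3 - <<'E'
from workcell import *
import cv2,numpy as np
print(get_obs())
for n in ["scene","side","wrist"]:
    c=camera(n); cv2.imwrite(f"pics/{n}0.png",c["pixels"][:,:,::-1]); print(n,c["fx"],c["fy"],c["cx"],c["cy"]); print(np.round(c["extrinsics"],3))
    np.savez(f"{n}0.npz",**c)
E
```

```text
pics
{'clock': 0.0, 'joint_pos': array([-1.30604096e+00,  2.41406814e-01,  3.71796298e-03,  1.33523263e+00,
        2.31763112e-05,  1.57080582e+00]), 'joint_vel': array([ 2.99751655e-04,  2.73939076e-04, -6.83189206e-04, -3.70052727e-04,
        8.31094333e-05,  6.46738764e-05]), 'tau': array([ 3.70478920e-04, -3.72313356e+01,  2.52409101e+01,  1.70058408e-02,
        1.49103976e-04,  4.86551045e-06]), 'eef_pos': array([ 0.13067951, -0.481973  ,  0.24141365]), 'tool_rot': array([ 9.91250931e-01,  1.31986603e-01, -1.28768961e-04, -1.05480704e-03]), 'ft_force': array([ 0.05170755, -0.86125784, -0.44337392]), 'ft_torque': array([-0.00709875, -0.01569466, -0.04566251]), 'grip_width': 0.08573158427451187}
scene 473.87873410278866 473.87873410278866 320.6083037843673 241.31523527724727
[[-0.37   0.814 -0.448  1.028]
 [ 0.929  0.33  -0.167  0.108]
 [ 0.011 -0.478 -0.878  0.844]
 [ 0.     0.     0.     1.   ]]
side 480.73607307505256 480.73607307505256 320.22490533084584 243.25520673427366
[[ 0.967 -0.173  0.187  0.453]
 [-0.255 -0.66   0.706 -0.594]
 [ 0.001 -0.731 -0.683  0.57 ]
 [ 0.     0.     0.     1.   ]]
wrist 395.35881637843295 395.35881637843295 319.6657812403429 245.62141457633652
[[ 0.263 -0.927 -0.269  0.198]
 [-0.965 -0.253 -0.072 -0.465]
 [-0.001  0.278 -0.961  0.372]
 [ 0.     0.     0.     1.   ]]
```

View pics/scene0.png

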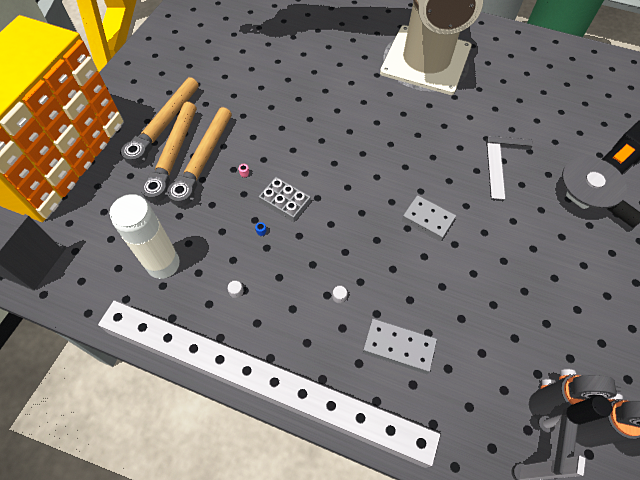

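View pics/side0.png

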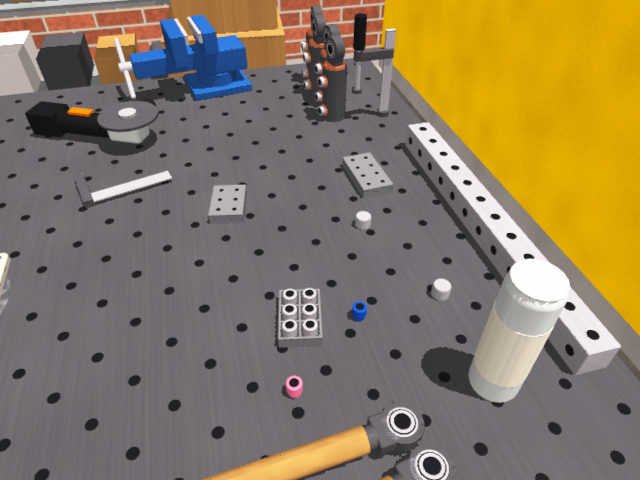

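View pics/wrist0.png

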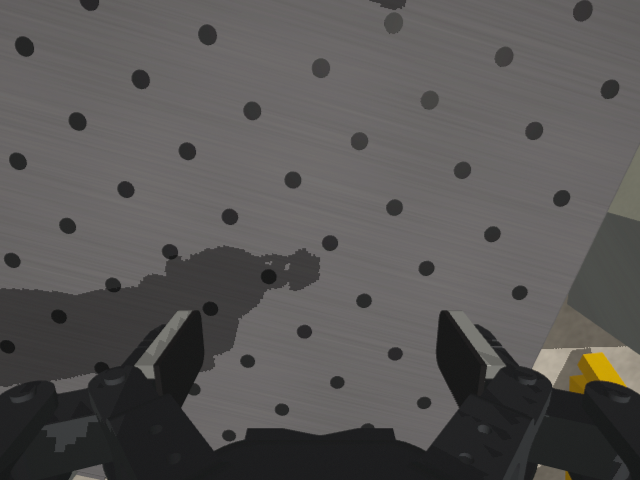

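Scene picture: the full tray is at about (287,197) with the six bosses, the empty one at (430,216) and the odd tray at (401,345). Decoy bosses sit at (243,170) pink and (261,229) blue. Next I'll measure the trays.

```bash
cat > h.py <<'E'
import numpy as np,cv2
def cloud(c):
    z=c["range_z"]; v,u=np.mgrid[0:480,0:640]
    P=np.stack([(u-c["cx"])/c["fx"]*z,(v-c["cy"])/c["fy"]*z,z],-1)
    E=c["extrinsics"]; W=P@E[:3,:3].T+E[:3,3]; W[z==0]=np.nan
    return W
def seg(c,box,zlo,zhi):
    W=cloud(c); m=(W[...,0]>box[0])&(W[...,0]<box[1])&(W[...,1]>box[2])&(W[...,1]<box[3])&(W[...,2]>zlo)&(W[...,2]<zhi)
    return W,m
def rect(pts):
    r=cv2.minAreaRect((pts*1000).astype(np.float32)); b=cv2.boxPoints(r)
    e=[b[1]-b[0],b[2]-b[1]]; e=max(e,key=np.linalg.norm)
    a=np.arctan2(e[1],e[0])%np.pi
    return np.array(r[0])/1000,sorted(r[1]),a
E
python3 - <<'E'
from h import *
for n in ["scene","side"]:
    c=np.load(n+"0.npz"); W=cloud(c)
    m=((W[...,2]>0.008)&(W[...,2]<0.05)).astype(np.uint8)
    k,l,s,ce=cv2.connectedComponentsWithStats(m)
    for i in range(1,k):
        if 60<s[i,4]<8000:
            P=W[l==i]
            if not(0.1<P[:,0].mean()<0.9):continue
            top=P[P[:,2]>0.014]
            if len(top)<20: continue
            print(n,ce[i].round(),s[i,4],"all",rect(P[:,:2]),"top",rect(top[:,:2]),"z",np.percentile(P[:,2],[5,50,95]).round(4))
E
```

```text
scene [14. 11.] 528 all (array([ 0.2703873 , -1.05029761]), [13.191574096679688, 139.54666137695312], np.float32(0.01783562)) top (array([ 0.27122803, -1.05055591]), [13.173689842224121, 137.84315490722656], np.float32(0.02479507)) z [0.0112 0.027  0.0468]
scene [175. 147.] 5397 all (array([ 0.48647327, -0.4431814 ]), [193.4385986328125, 337.8222961425781], np.float32(0.14070407)) top (array([ 0.48647327, -0.4431814 ]), [193.4385986328125, 337.8222961425781], np.float32(0.14070407)) z [0.0222 0.0365 0.0416]
scene [ 71. 173.] 2034 all (array([ 0.63761469, -0.6000509 ]), [103.42851257324219, 314.5307922363281], np.float32(2.830984)) top (array([ 0.63627771, -0.5992594 ]), [98.69236755371094, 313.2623291015625], np.float32(2.8483536)) z [0.0117 0.0292 0.0463]
scene [500. 161.] 1042 all (array([0.27470734, 0.27056525]), [101.15328979492188, 170.22357177734375], np.float32(0.2679395)) top (array([0.27168701, 0.26947443]), [97.4410629272461, 161.3831787109375], np.float32(0.27085668)) z [0.0086 0.0114 0.0167]
scene [614. 147.] 100 all (array([0.17155865, 0.45918671]), [10.701677322387695, 
[... 7762 characters left out ...]
), [32.15566635131836, 65.08853912353516], np.float32(2.314758)) top (array([ 0.74743738, -0.33471979]), [31.694839477539062, 64.9023666381836], np.float32(2.3009849)) z [0.0105 0.0296 0.0484]
side [294. 386.] 292 all (array([ 0.50407437, -0.27224698]), [20.218502044677734, 20.51348304748535], np.float32(0.07486163)) top (array([ 0.5041864 , -0.27218152]), [20.063430786132812, 20.614864349365234], np.float32(0.13890201)) z [0.0118 0.0253 0.027 ]
side [358. 451.] 7963 all (array([ 0.52618054, -0.35586938]), [97.9591293334961, 273.3618469238281], np.float32(2.8972993)) top (array([ 0.52618054, -0.35586938]), [97.9591293334961, 273.3618469238281], np.float32(2.8972993)) z [0.0303 0.0397 0.0438]
```

Request:
move_arm --moves '[[[0.05,0.04,0,0,0,0.13,-1],[0.05,0.04,0,0,0,0.13,-1],[0.05,0.04,0,0,0,0.13,-1],[0.05,0.04,0,0,0,0.13,-1],[0.05,0.04,0,0,0,0.13,-1],[0.05,0.04,0,0,0,0.13,-1],[0.05,0.04,0,0,0,0.13,-1],[0.05,0.04,0,0,0,0.13,-1]]]'

```text
clock: 0.82
eef_pos: [0.3317, -0.3177, 0.2384]
tool_rot: [0.917, 0.398, -0.002, -0.002]
ft_force: [0.3, 0.4, -0.4]
grip_width: 0.0856
```

Request:
move_arm --moves '[[[0.05,0.04,0,0,0,0.13,-1],[0.05,0.04,0,0,0,0.13,-1],[0.05,0.04,0,0,0,0.13,-1],[0.05,0.04,0,0,0,0.13,-1],[0.05,0.04,0,0,0,0.13,-1],[0.05,0.04,0,0,0,0.13,-1],[0.05,0.04,0,0,0,0.13,-1],[0.05,0.04,0,0,0,0.13,-1]]]'

```text
clock: 1.48
eef_pos: [0.5388, -0.1466, 0.2363]
tool_rot: [0.767, 0.642, -0.004, -0.003]
ft_force: [-0.4, -0.3, -0.3]
grip_width: 0.0852
```

```bash
python3 - <<'E'
from workcell import *
from h import *
c=camera("wrist"); cv2.imwrite("pics/w1.png",c["pixels"][:,:,::-1]); np.savez("w1.npz",**c,eef=get_obs()["eef_pos"],q=get_obs()["tool_rot"],j=get_obs()["joint_pos"])
print(get_obs()["joint_pos"].round(3),get_obs()["eef_pos"])
E
```

```text
[-2.570e-01  3.720e-01  1.700e-01  1.375e+00  1.000e-03  1.484e+00] [ 0.54327628 -0.14263667  0.23565188]
```

View pics/w1.png

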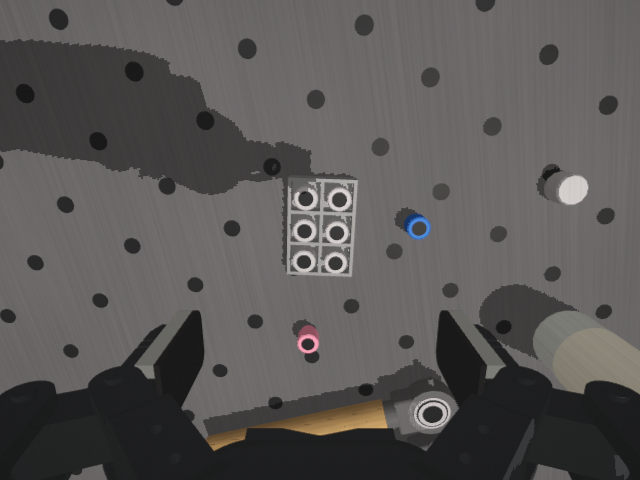

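Wrist picture: the full tray's bright rim has corners at about (291,180), (357,180), (351,275) and (287,274), with the jaws clear on both sides. I'll get a refined rim measurement by casting rays onto z=0.02.

```bash
cat >> h.py <<'E'
def ray(c,uv,z):
    uv=np.atleast_2d(uv).astype(float); E=c["extrinsics"]
    d=np.stack([(uv[:,0]-c["cx"])/c["fx"],(uv[:,1]-c["cy"])/c["fy"],np.ones(len(uv))],-1)@E[:3,:3].T
    t=(z-E[2,3])/d[:,2]; return E[:3,3]+d*t[:,None]
def proj(c,P):
    E=c["extrinsics"]; p=(np.atleast_2d(P)-E[:3,3])@E[:3,:3]
    return np.stack([p[:,0]/p[:,2]*c["fx"]+c["cx"],p[:,1]/p[:,2]*c["fy"]+c["cy"]],-1)
def face(c,xy,thr,z=0.02,r=0.075,dbg=None):
    """minAreaRect of the bright top face near xy; pixel contour cast on plane z"""
    g=cv2.cvtColor(c["pixels"],cv2.COLOR_RGB2GRAY); hsv=cv2.cvtColor(c["pixels"],cv2.COLOR_RGB2HSV)
    m=((g>thr)&(hsv[...,1]<60)).astype(np.uint8)
    p=proj(c,[[xy[0],xy[1],z]])[0]; k,l,s,ce=cv2.connectedComponentsWithStats(m,connectivity=4)
    best=max((i for i in range(1,k) if np.linalg.norm(ce[i]-p)<60),key=lambda i:s[i,4])
    cs,_=cv2.findContours((l==best).astype(np.uint8),cv2.RETR_EXTERNAL,cv2.CHAIN_APPROX_NONE)
    co=max(cs,key=len)[:,0]; W=ray(c,co,z)[:,:2]
    if dbg: 
        im=c["pixels"][:,:,::-1].copy(); cv2.drawContours(im,[co[:,None]],-1,(0,0,255),1); x,y=p.astype(int)
        cv2.imwrite(dbg,cv2.resize(im[max(0,y-70):y+70,max(0,x-100):x+100],None,fx=4,fy=4,interpolation=cv2.INTER_NEAREST))
    return rect(W)
E
python3 - <<'E'
from h import *
c=np.load("w1.npz"); c=dict(c)
g=cv2.cvtColor(c["pixels"],cv2.COLOR_RGB2GRAY); print(g[225,280:362])
print(face(c,(.537,-.16),135,dbg="pics/d1.png"))
for n in["scene","side"]:
    c=dict(np.load(n+"0.npz")); g=cv2.cvtColor(c["pixels"],cv2.COLOR_RGB2GRAY)
    for xy in[(.537,-.16),(.468,.1335)]:
        u,v=proj(c,[[*xy,.02]])[0].astype(int); print(n,g[v,u-35:u+35])
E
```

```text
[109 111 107  72  63  64  65 135 161 159 102  76  91 101 117 173 202 206
 206 167 118  81  57  54  54  55  62  87 124 172 204 209 210 196 179 132
 109  96  94 142 165 168 121  96  94  94  97 138 155 182 205 211 211 212
 210 208 188 185 208 211 211 211 211 210 195 180 128  98  94  94  95 118
 165 171 171 126 109 108 109 108 108 108]
(array([ 0.53454889, -0.16155637]), [60.79737091064453, 89.7395248413086], np.float32(1.358066))
scene [115 113 109 109 108 108 108 108 112 110 124 193 176  90  63  54 113 142
 165 222 225 188 174  96  89  89  85 168 255 219  84   2   0  43 255 248
 198 169 153 146 138 126 109 106 178 182 173 255 183  30  12  20  13   9
 236 255 160  61 110 159 195 189 115 110 115 122  70  27  24  28]
scene [111 113 112 113 112 111 112 114 113 109 144 187 192 188 185 186 186 187
 195 165  91 119 197 191 186 184 185 184 184 185 183 184 184 185 186 185
 184 186 184 184 185 184 185 185 184 185 185 185 184 188 186 182 136 179
 193 187 184 184 184 186 188 196 183 115 109 112 111 114 114 116]
side [115 116 114 113 115 114 112 114 114 115 116 114  94  55 105 183 164 109
 135 140 197 220 232 237 237 239 239 239 237 232 210 175 144 104 122 182
 164  93  97 122 166 217 226 236 239 240 240 237 234 224 189 158 137  88
 111 163 171 127 114 112 112 115 115 115 115 116 115 114 112 112]
side [112 112 114 115 116 115 114 112 114 114 116 118 116 116 118 114 114 114
 121 152 183 182 183 184 183 161  60  33  36  87 164 183 183 183 183 183
 183 182 182 182 176 135  51  48  62 114 182 183 183 183 183 173 127  97
 107 117 115 117 116 115 112 112 113 111 112 114 114 115 114 114]
```

View pics/d1.png

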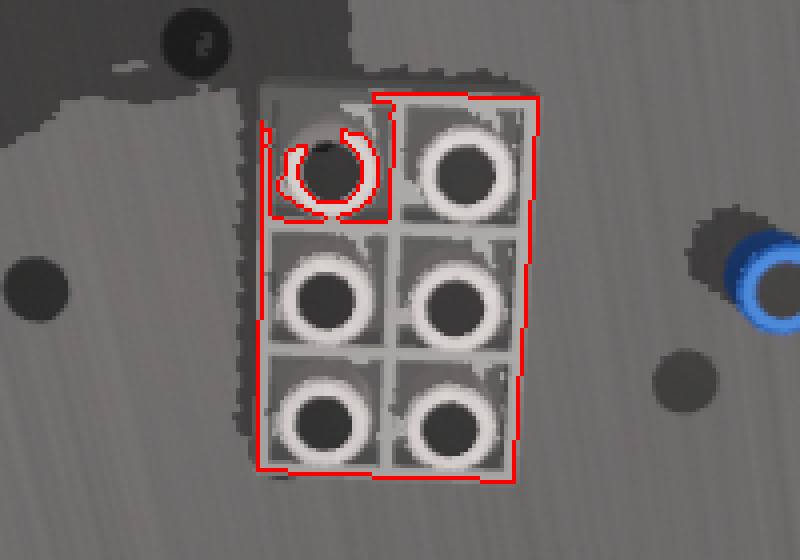

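Request:
move_arm --moves '[[[-0.018,0.065,-0.01,0,0,0,-1],[-0.018,0.065,-0.01,0,0,0,-1],[-0.018,0.065,-0.01,0,0,0,-1],[-0.018,0.065,-0.01,0,0,0,-1],[-0.018,0.065,-0.01,0,0,0,-1],[-0.018,0.065,-0.01,0,0,0,-1],[-0.018,0.065,-0.01,0,0,0,-1],[-0.01,0.05,-0.01,0,0,0,-1]]]'

```text
clock: 2.2
eef_pos: [0.4741, 0.1164, 0.19]
tool_rot: [0.767, 0.642, -0.003, -0.003]
ft_force: [0.8, -0.6, 0.4]
grip_width: 0.0855
```

```bash
cat >> h.py <<'E'
from scipy.spatial.transform import Rotation as R
def pose(o,quiet=False):
    m=R.from_quat(o["tool_rot"]).as_matrix(); y=m[:,1]; z=m[:,2]
    print("t%.2f"%o["clock"],"p",o["eef_pos"].round(4),"yaw_y %.4f"%np.arctan2(y[1],y[0]),"z",z.round(4),"y",y.round(3),"F",o["ft_force"].round(1),"w %.4f"%o["grip_width"],"j",o["joint_pos"].round(2))
def snap(name,f):
    from workcell import camera,get_obs
    c=camera(name); cv2.imwrite(f"pics/{f}.png",c["pixels"][:,:,::-1]); np.savez(f"{f}.npz",**c); return c
E
python3 - <<'E'
from workcell import *
from h import *
pose(get_obs())
c=snap("wrist","w2"); pose(get_obs())
print(face(c,(.468,.1335),135,dbg="pics/d2.png"))
E
```

```text
t2.20 p [0.4741 0.1164 0.19  ] yaw_y -0.1772 z [-8.7e-03  5.0e-04 -1.0e+00] y [ 0.984 -0.176 -0.009] F [ 0.8 -0.6  0.4] w 0.0855 j [ 0.24  0.25 -0.12  1.21  0.    1.99]
t2.25 p [0.4728 0.1199 0.1889] yaw_y -0.1730 z [-0.0112  0.0032 -0.9999] y [ 0.985 -0.172 -0.012] F [-0.8  3.4 -0.8] w 0.0855 j [ 0.24  0.25 -0.12  1.21  0.01  1.99]
(array([0.46518802, 0.13257547]), [60.431976318359375, 89.74854278564453], np.float32(1.3615464))
```

View pics/d2.png

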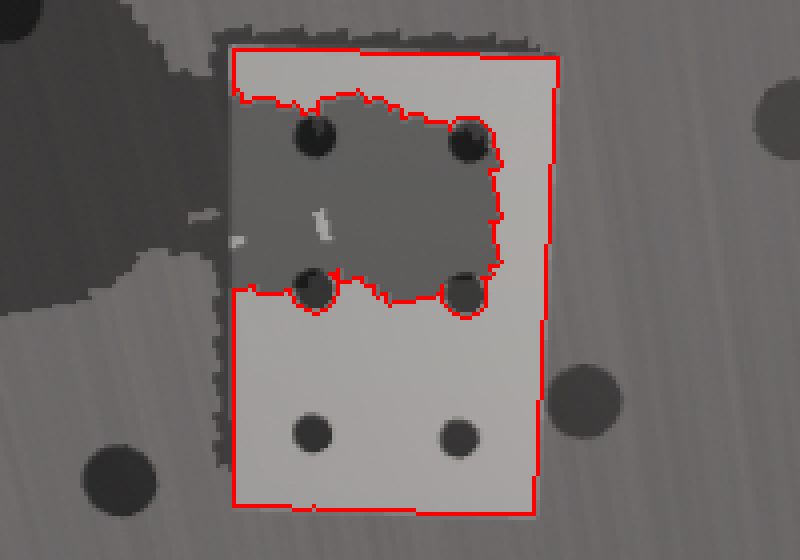

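Request:
move_arm --moves '[[[-0.005,0.01,-0.05,0,-0.02,-0.03,-1],[-0.005,0.01,-0.05,0,0,-0.03,-1],[-0.003,0.003,-0.05,0,0,-0.02,-1],[0,0,-0.05,0,0,0,-1],[0,0,-0.04,0,0,0,-1],[0,0,-0.02,0,0,0,-1],[0,0,0,0,0,0,-1]]]'

```text
clock: 2.83
eef_pos: [0.4637, 0.1343, 0.054]
tool_rot: [0.777, 0.629, 0.002, -0.001]
ft_force: [-0.1, -0.4, -0.8]
grip_width: 0.0852
```

```bash
python3 - <<'E'
from workcell import *
from h import *
pose(get_obs())
E
```

```text
t2.83 p [0.4637 0.1343 0.054 ] yaw_y -0.2101 z [ 0.0019  0.0032 -1.    ] y [ 0.978 -0.209  0.001] F [-0.1 -0.4 -0.8] w 0.0852 j [ 0.28  0.38 -0.34  0.85  0.    2.06]
```

Request:
move_arm --moves '[[[0.002,-0.002,-0.03,0,0,0,-1],[0.002,-0.001,-0.03,0,0,0,-1],[0,0,-0.014,0,0,0,-1],[0,0,-0.002,0,0,0,-1],[0,0,0,0,0,0,-1]]]'

```text
clock: 3.25
eef_pos: [0.4667, 0.1316, 0.0161]
tool_rot: [0.778, 0.628, 0.002, -0.0]
ft_force: [0.1, -0.4, 0.2]
grip_width: 0.0853
```

```bash
python3 - <<'E'
from workcell import *
from h import *
pose(get_obs())
E
```

```text
t3.25 p [0.4667 0.1316 0.0161] yaw_y -0.2120 z [ 0.0023  0.0031 -1.    ] y [ 0.978 -0.21   0.002] F [ 0.1 -0.4  0.2] w 0.0853 j [ 0.27  0.44 -0.37  0.76  0.    2.06]
```

Request:
move_arm --moves '[[[0,0,0,0,0,0,0],[0,0,0,0,0,0,1],[0,0,0,0,0,0,1],[0,0,0,0,0,0,1],[0,0,0,0,0,0,1],[0,0,0,0,0,0,1]]]'

```text
clock: 3.75
eef_pos: [0.4698, 0.1323, 0.0207]
tool_rot: [0.778, 0.628, 0.005, 0.001]
ft_force: [-0.2, -0.8, -0.7]
grip_width: 0.0593
```

```bash
python3 - <<'E'
from workcell import *
from h import *
pose(get_obs())
E
```

```text
t3.75 p [0.4698 0.1323 0.0207] yaw_y -0.2122 z [ 0.0095  0.0052 -0.9999] y [ 0.978 -0.211  0.008] F [-0.2 -0.8 -0.7] w 0.0593 j [ 0.27  0.43 -0.37  0.76  0.    2.06]
```

Request:
move_arm --moves '[[[0,0,0.02,0,0,0,1],[0,0,0.03,0,0,0,1],[0,0,0.04,0,0,0,1],[0,0,0.04,0,0,0,1],[0,0,0.04,0,0,0,1],[0,0,0.02,0,0,0,1]]]'

```text
clock: 4.25
eef_pos: [0.4656, 0.1313, 0.1191]
tool_rot: [0.778, 0.628, 0.001, -0.001]
ft_force: [0.0, 0.2, -0.5]
grip_width: 0.059
```

```bash
python3 - <<'E'
from workcell import *
from h import *
pose(get_obs())
snap("side","s3")
pose(get_obs())
E
```

```text
t4.25 p [0.4656 0.1313 0.1191] yaw_y -0.2119 z [ 8.0e-04  2.7e-03 -1.0e+00] y [ 0.978 -0.21   0.   ] F [ 0.   0.2 -0.5] w 0.0590 j [ 0.27  0.3  -0.25  1.02  0.    2.06]
t4.30 p [0.4666 0.1316 0.1206] yaw_y -0.2119 z [ 0.0038  0.0035 -1.    ] y [ 0.978 -0.21   0.003] F [0.2 1.  0.5] w 0.0588 j [ 0.27  0.3  -0.25  1.02  0.    2.06]
```

View pics/s3.png

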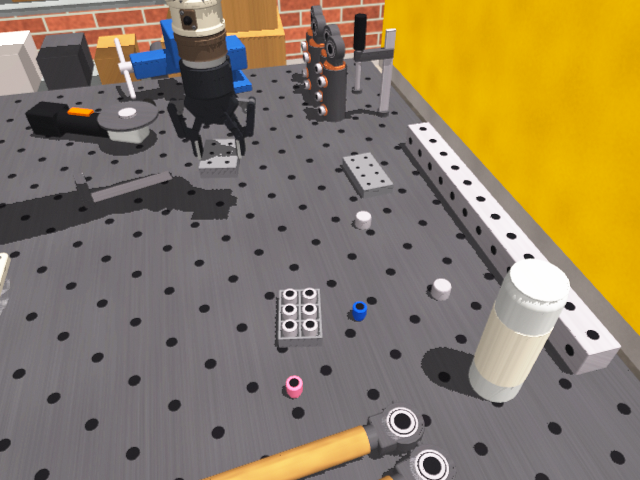

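Request:
move_arm --moves '[[[0.014,-0.059,0,0,0,0,1],[0.014,-0.059,0,0,0,0,1],[0.014,-0.059,0,0,0,0,1],[0.014,-0.059,0,0,0,0,1],[0.014,-0.059,0,0,0,0,1],[0.014,-0.059,0,0,0,0,1],[0.014,-0.059,0,0,0,0,1],[0.014,-0.059,0,0,0,0,1]]]'

```text
clock: 4.97
eef_pos: [0.5228, -0.1071, 0.1237]
tool_rot: [0.773, 0.634, 0.005, -0.0]
ft_force: [1.1, 1.0, -0.7]
grip_width: 0.0592
```

Request:
move_arm --moves '[[[0.014,-0.05,0,0,0,0,1],[0.01,-0.03,-0.01,0,0,0,1],[0.005,-0.01,-0.01,0,0,0,1],[0,0,0,0,0,0,1]]]'

```text
clock: 5.3
eef_pos: [0.5377, -0.1607, 0.1126]
tool_rot: [0.776, 0.631, 0.005, 0.0]
ft_force: [-0.4, 0.4, -1.7]
grip_width: 0.0588
```

```bash
python3 - <<'E'
from workcell import *
from h import *
pose(get_obs())
snap("side","s4")
snap("wrist","w4");snap("scene","c4")
pose(get_obs())
E
```

```text
t5.30 p [ 0.5377 -0.1607  0.1126] yaw_y -0.2053 z [ 0.0083  0.0058 -0.9999] y [ 0.979 -0.204  0.007] F [-0.4  0.4 -1.7] w 0.0588 j [-0.29  0.44 -0.06  1.07  0.01  1.48]
t5.45 p [ 0.5376 -0.1587  0.1136] yaw_y -0.2023 z [ 0.0086  0.0062 -0.9999] y [ 0.98  -0.201  0.007] F [-0.7 -0.1 -0.3] w 0.0592 j [-0.29  0.44 -0.06  1.07  0.01  1.48]
```

View pics/s4.png

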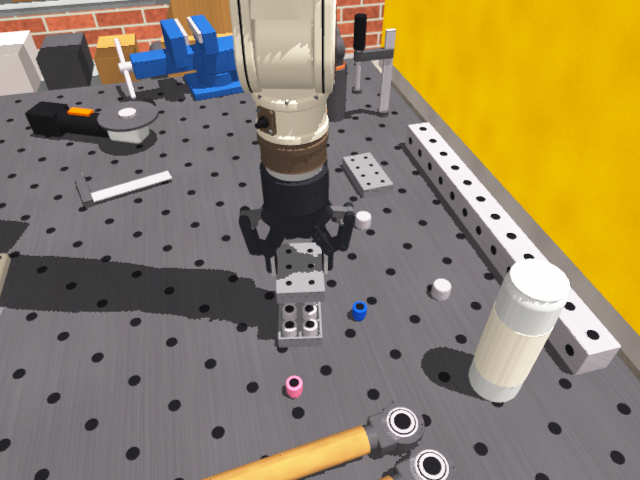

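View pics/w4.png

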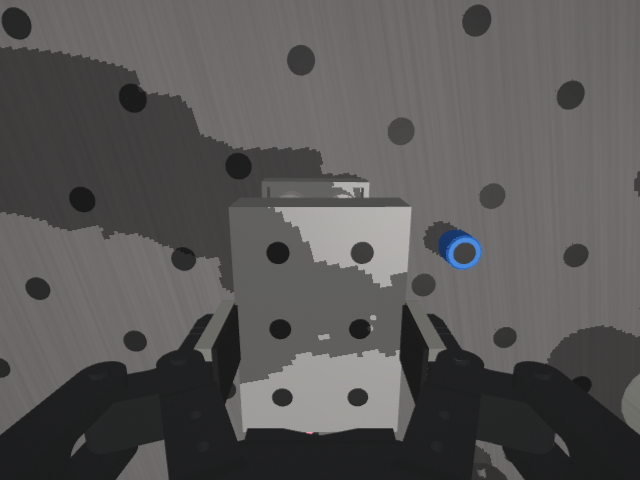

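View pics/c4.png

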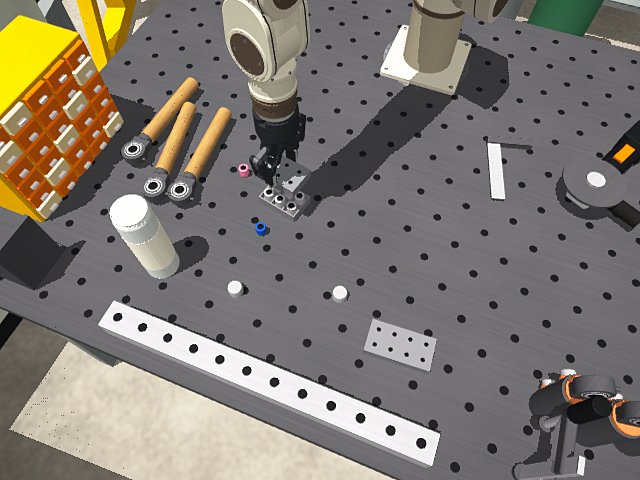

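Wrist picture: the held tray is square in the jaws, with its drain holes at about (278,253), (362,253), (280,329), (359,329), (282,397) and (357,397). The full tray shows below it at (316,185). I'll use the holes to get the held pose.

```bash
cat >> h.py <<'E'
def held(c,guess,z):
    """drain-hole centres near guessed pixels -> centre, yaw, pitches at plane z"""
    g=cv2.cvtColor(c["pixels"],cv2.COLOR_RGB2GRAY); pts=[]
    for u,v in guess:
        w=g[v-16:v+17,u-16:u+17]; m=(w<(int(w.min())+(80 if w.max()>120 else 30))*1).astype(np.uint8)
        m=(w<78).astype(np.uint8)
        k,l,s,ce=cv2.connectedComponentsWithStats(m); i=l[16,16]
        pts.append(ce[i]+[u-16,v-16]) ; 
    pts=np.array(pts); W=ray(c,pts,z)[:,:2]
    long=(W[0]+W[1]-W[4]-W[5])/2; short=(W[1]+W[3]+W[5]-W[0]-W[2]-W[4])/3
    return pts,W.mean(0),np.arctan2(long[1],long[0]),np.linalg.norm(long),np.linalg.norm(short)
E
python3 - <<'E'
from h import *
c=dict(np.load("w4.npz"))
G=[(278,253),(362,253),(280,329),(359,329),(282,397),(357,397)]
g=cv2.cvtColor(c["pixels"],cv2.COLOR_RGB2GRAY)
for u,v in G: print(g[v,u-15:u+16])
for z in(.105,.109,.1125,.116): print(z,held(c,G,z))
E
```

```text
[96 96 96 57 30 26 26 27 26 26 25 27 27 26 26 27 28 28 26 28 26 26 27 27
 26 26 58 92 96 96 96]
[172 172 172 132  75  61  60  60  60  61  60  61  61  61  61  62  63  62
  62  62  62  62  62  62  63  62  91 166 175 175 175]
[95 95 95 96 57 29 26 26 25 27 26 26 27 27 27 25 28 26 26 27 26 27 27 27
 26 27 74 93 95 94 94]
[ 95  95  95  95  81  41  26  26  26  26  28  25  26  27  28  27  27  27
  27  26  26  26  28  30  49  51  79 156 165 113  95]
[158 158 158 158 138  72  44  44  44  43  42  43  44  44  44  44  44  43
  43  44  44  43  44  44  44  72 150 158 158 158 159]
[159 159 159 159 160 101  53  46  45  45  45  46  46  44  45  46  45  45
  45  44  45  44  45  46  45  45 130 156 159 159 160]
0.105 (array([[277.44811321, 252.49292453],
       [361.76923077, 252.6510989 ],
       [279.80055402, 328.57894737],
       [359.26704545, 328.46875   ],
       [281.96691176, 397.02941176],
       [357.40441176, 396.95588235]]), array([ 0.536283  , -0.16406734]), np.float64(1.3676890350113604), np.float64(0.061748499797463774), np.float64(0.030896906167917255))
0.109 (array([[277.44811321, 252.4
[... 361 characters left out ...]
252.49292453],
       [361.76923077, 252.6510989 ],
       [279.80055402, 328.57894737],
       [359.26704545, 328.46875   ],
       [281.96691176, 397.02941176],
       [357.40441176, 396.95588235]]), array([ 0.53702736, -0.1602149 ]), np.float64(1.3676890350113593), np.float64(0.05841610720718388), np.float64(0.02922948717775149))
0.116 (array([[277.44811321, 252.49292453],
       [361.76923077, 252.6510989 ],
       [279.80055402, 328.57894737],
       [359.26704545, 328.46875   ],
       [281.96691176, 397.02941176],
       [357.40441176, 396.95588235]]), array([ 0.53737473, -0.15841709]), np.float64(1.3676890350113593), np.float64(0.056860990665053276), np.float64(0.028451358315674125))
```

```bash
python3 - <<'E'
import cv2
a=cv2.imread("pics/s4.png")[225:355,250:350]; b=cv2.imread("pics/c4.png")[145:225,240:330]
cv2.imwrite("pics/z4a.png",cv2.resize(a,None,fx=4.5,fy=4.5,interpolation=cv2.INTER_CUBIC))
cv2.imwrite("pics/z4b.png",cv2.resize(b,None,fx=7,fy=7,interpolation=cv2.INTER_CUBIC))
E
```

```text
(no output)
```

View pics/z4a.png

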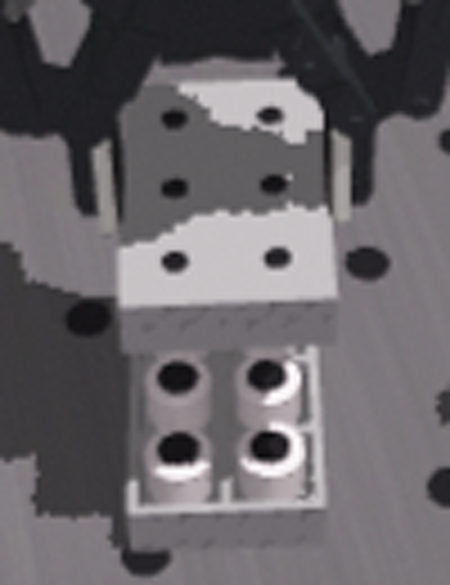

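View pics/z4b.png

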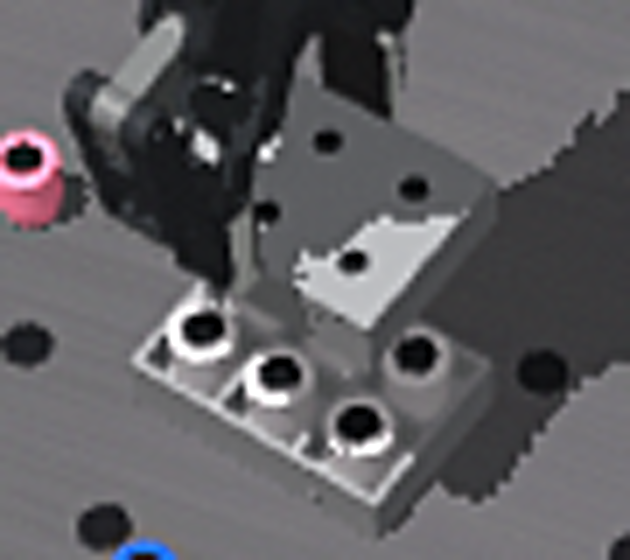

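```bash
python3 - <<'E'
from h import *
c=dict(np.load("s4.npz")); g=cv2.cvtColor(c["pixels"],cv2.COLOR_RGB2GRAY).astype(float)
G=[(175,118),(270,115),(175,188),(274,184),(175,261),(278,258)]
P=[]
for a,b in G:
    u,v=int(round(a/4.5+250-.5)),int(round(b/4.5+225-.5)); w=g[v-4:v+5,u-5:u+6]
    m=(np.median(w)-w).clip(0); m[m<.3*m.max()]=0; yy,xx=np.mgrid[v-4:v+5,u-5:u+6]
    P.append(((m*xx).sum()/m.sum(),(m*yy).sum()/m.sum()))
P=np.array(P);print(P.round(1))
for z in(.110,.1134,.117):
    W=ray(c,P,z)[:,:2]; L=(W[0]+W[1]-W[4]-W[5])/2;S=(W[1]+W[3]+W[5]-W[0]-W[2]-W[4])/3
    print(z,W.mean(0),np.arctan2(L[1],L[0]),np.linalg.norm(L),np.linalg.norm(S))
for n,t in(("side",140),("scene",150)):
    c=dict(np.load(n+"0.npz"))
    for i,xy in enumerate([(.537,-.16),(.468,.1335)]):
        try: print(n,face(c,xy,t,dbg=f"pics/d_{n}{i}.png"))
        except Exception as e: print(e)
E
python3 - <<'E'
import cv2,numpy as np
ims=[cv2.resize(cv2.imread(f"pics/d_{n}{i}.png"),(400,280)) for n in("side","scene") for i in(0,1)]
cv2.imwrite("pics/dd.png",np.vstack([np.hstack(ims[:2]),np.hstack(ims[2:])]))
E
```

```text
[[288.3 251. ]
 [309.1 251.1]
 [288.4 266.3]
 [310.3 265.5]
 [288.3 282.6]
 [311.2 281.8]]
0.11 [ 0.54072766 -0.15328118] 1.3695332961941817 0.0580554157220279 0.029200135660599695
0.1134 [ 0.54007979 -0.15653295] 1.3695332961941802 0.05762670379831082 0.028984506400587272
0.117 [ 0.5393938  -0.15997601] 1.369533296194181 0.05717277352613976 0.02875619306645634
side (array([ 0.5383537 , -0.15741141]), [61.16615676879883, 93.68696594238281], np.float32(1.375701))
side (array([0.46730167, 0.13617346]), [61.788143157958984, 90.55807495117188], np.float32(1.3607252))
scene (array([ 0.53669025, -0.15979984]), [61.3519172668457, 89.88319396972656], np.float32(1.3575053))
scene (array([0.46762646, 0.1342196 ]), [60.776329040527344, 89.98174285888672], np.float32(1.3628954))
```

View pics/dd.png

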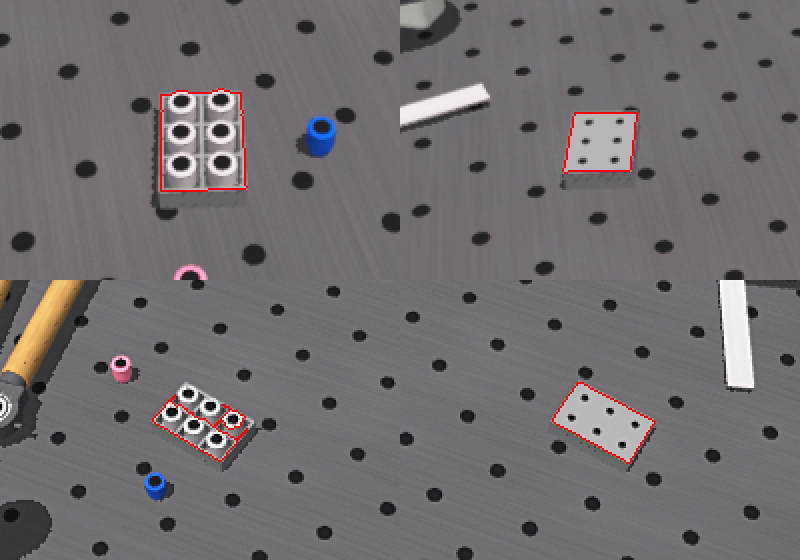

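Request:
move_arm --moves '[[[-0.002,-0.002,-0.03,-0.006,0.008,-0.01,1],[-0.002,-0.002,-0.03,-0.006,0.008,-0.01,1],[0,0,-0.03,0,0,0,1],[0,0,-0.02,0,0,0,1],[0,0,0,0,0,0,1]]]'

```text
clock: 5.87
eef_pos: [0.5361, -0.1537, 0.0598]
tool_rot: [0.775, 0.632, 0.001, 0.001]
ft_force: [0.2, 0.7, -0.9]
grip_width: 0.0594
```

```bash
python3 - <<'E'
from workcell import *
from h import *
pose(get_obs())
snap("wrist","w5");snap("side","s5")
pose(get_obs())
a=cv2.imread("pics/s5.png")[225:355,250:350]
cv2.imwrite("pics/z5a.png",cv2.resize(a,None,fx=4.5,fy=4.5,interpolation=cv2.INTER_CUBIC))
E
```

```text
t5.87 p [ 0.5361 -0.1537  0.0598] yaw_y -0.2033 z [ 3.7e-03  2.0e-04 -1.0e+00] y [ 0.979 -0.202  0.004] F [ 0.2  0.7 -0.9] w 0.0594 j [-0.28  0.49 -0.13  0.95  0.    1.49]
t5.97 p [ 0.5372 -0.1543  0.0615] yaw_y -0.2037 z [ 6.2e-03 -6.0e-04 -1.0e+00] y [ 0.979 -0.202  0.006] F [ 0.1  0.3 -1.1] w 0.0589 j [-0.28  0.49 -0.13  0.95  0.    1.49]
```

View pics/w5.png

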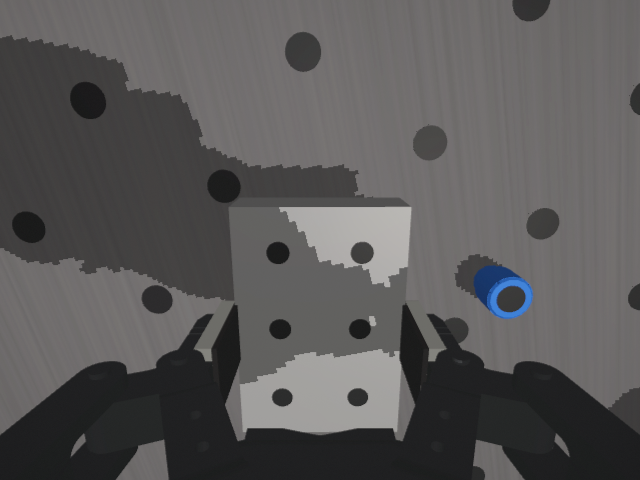

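View pics/z5a.png

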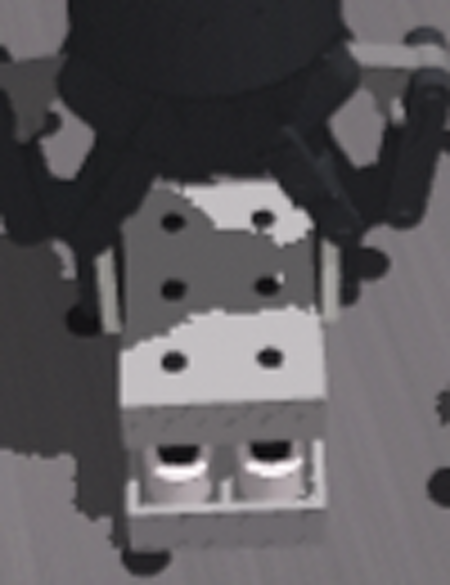

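Request:
move_arm --moves '[[[-0.002,-0.007,0,0,0.006,-0.01,1],[-0.001,-0.004,0,0,0.004,-0.01,1],[0,0,0,0,0,0,1]]]'

```text
clock: 6.22
eef_pos: [0.5374, -0.1598, 0.0642]
tool_rot: [0.778, 0.628, 0.001, 0.002]
ft_force: [-0.0, 0.3, -0.3]
grip_width: 0.059
```

```bash
python3 - <<'E'
from workcell import *
from h import *
pose(get_obs())
E
```

```text
t6.22 p [ 0.5374 -0.1598  0.0642] yaw_y -0.2135 z [ 0.0045 -0.0019 -1.    ] y [ 0.977 -0.212  0.005] F [-0.   0.3 -0.3] w 0.0590 j [-0.29  0.49 -0.12  0.96 -0.    1.5 ]
```

Request:
move_arm --moves '[[[-0.004,-0.002,-0.01,0.003,0.01,0,1],[-0.003,-0.001,-0.01,0,0.003,0,1],[-0.001,0,-0.004,0,0.003,0,1]]]'

```text
clock: 6.47
eef_pos: [0.5349, -0.1626, 0.0537]
tool_rot: [0.779, 0.627, -0.0, 0.001]
ft_force: [-0.6, 0.3, -1.3]
grip_width: 0.0593
```

```bash
python3 - <<'E'
from workcell import *
from h import *
pose(get_obs())
snap("side","s6")
pose(get_obs())
a=cv2.imread("pics/s6.png")[225:355,250:350]
cv2.imwrite("pics/z6a.png",cv2.resize(a,None,fx=4.5,fy=4.5,interpolation=cv2.INTER_CUBIC))
E
```

```text
t6.47 p [ 0.5349 -0.1626  0.0537] yaw_y -0.2144 z [ 4.0e-04 -1.7e-03 -1.0e+00] y [ 0.977 -0.213  0.001] F [-0.6  0.3 -1.3] w 0.0593 j [-0.29  0.5  -0.13  0.94 -0.    1.49]
t6.52 p [ 0.5346 -0.1625  0.0533] yaw_y -0.2145 z [-4.0e-04 -1.4e-03 -1.0e+00] y [ 0.977 -0.213 -0.   ] F [-0.   1.  -0.9] w 0.0592 j [-0.29  0.5  -0.13  0.94 -0.    1.49]
```

View pics/z6a.png

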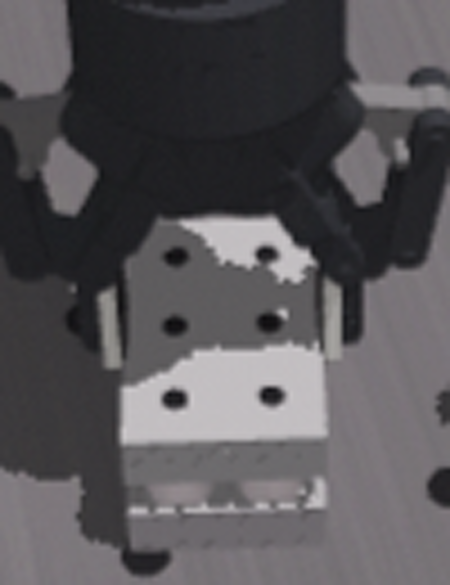

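Request:
move_arm --moves '[[[0,0.001,-0.009,0,0.002,0.002,1],[0,0.001,-0.008,0,0.002,0,1],[-0.001,0,-0.007,0,0.002,0,1]]]'

```text
clock: 6.77
eef_pos: [0.5343, -0.1617, 0.0406]
tool_rot: [0.779, 0.628, -0.002, -0.0]
ft_force: [0.3, 0.5, -0.5]
grip_width: 0.059
```

```bash
python3 - <<'E'
from workcell import *
from h import *
pose(get_obs())
E
```

```text
t6.77 p [ 0.5343 -0.1617  0.0406] yaw_y -0.2139 z [-0.0031 -0.0015 -1.    ] y [ 0.977 -0.212 -0.003] F [ 0.3  0.5 -0.5] w 0.0590 j [-0.29  0.52 -0.14  0.91 -0.    1.49]
```

Request:
move_arm --moves '[[[0.001,0,-0.004,0,-0.003,0,1],[0,0,-0.004,0,0,0,1]]]'

```text
clock: 6.93
eef_pos: [0.5341, -0.1616, 0.0382]
tool_rot: [0.779, 0.628, -0.002, -0.0]
ft_force: [-9.7, 2.9, 30.1]
grip_width: 0.0593
```

```bash
python3 - <<'E'
from workcell import *
from h import *
pose(get_obs())
snap("side","s7")
pose(get_obs())
a=cv2.imread("pics/s7.png")[225:355,250:350]
cv2.imwrite("pics/z7a.png",cv2.resize(a,None,fx=4.5,fy=4.5,interpolation=cv2.INTER_CUBIC))
E
```

```text
t6.93 p [ 0.5341 -0.1616  0.0382] yaw_y -0.2138 z [-0.0025 -0.0017 -1.    ] y [ 0.977 -0.212 -0.002] F [-9.7  2.9 30.1] w 0.0593 j [-0.29  0.52 -0.14  0.91 -0.    1.49]
t6.98 p [ 0.5341 -0.1616  0.0384] yaw_y -0.2138 z [-0.0023 -0.0018 -1.    ] y [ 0.977 -0.212 -0.002] F [-5.5  1.8 13.5] w 0.0591 j [-0.29  0.52 -0.14  0.91 -0.    1.49]
```

View pics/z7a.png

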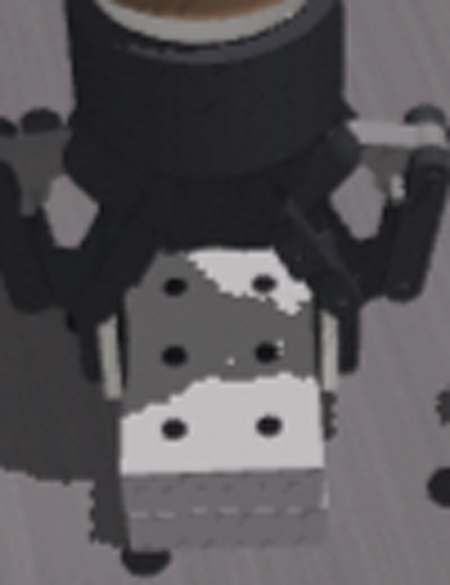

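Request:
move_arm --moves '[[[0,0,0,0,0,0,-1],[0,0,0,0,0,0,-1],[0,0,0,0,0,0,-1],[0,0,0,0,0,0,-1]]]'

```text
clock: 7.32
eef_pos: [0.5349, -0.1616, 0.0394]
tool_rot: [0.778, 0.628, -0.001, 0.001]
ft_force: [-0.4, 0.2, -0.2]
grip_width: 0.0855
```

```bash
python3 - <<'E'
from workcell import *
from h import *
pose(get_obs())
snap("side","s8"); snap("scene","c8")
a=cv2.imread("pics/s8.png")[225:355,250:350]
b=cv2.imread("pics/c8.png")[145:225,240:330]
cv2.imwrite("pics/z8.png",np.hstack([cv2.resize(a,(400,520),interpolation=cv2.INTER_CUBIC),cv2.resize(b,(400,520),interpolation=cv2.INTER_CUBIC)]))
E
```

```text
t7.32 p [ 0.5349 -0.1616  0.0394] yaw_y -0.2135 z [ 1.0e-04 -2.4e-03 -1.0e+00] y [ 0.977 -0.212  0.001] F [-0.4  0.2 -0.2] w 0.0855 j [-0.29  0.52 -0.14  0.9  -0.    1.49]
```

View pics/z8.png

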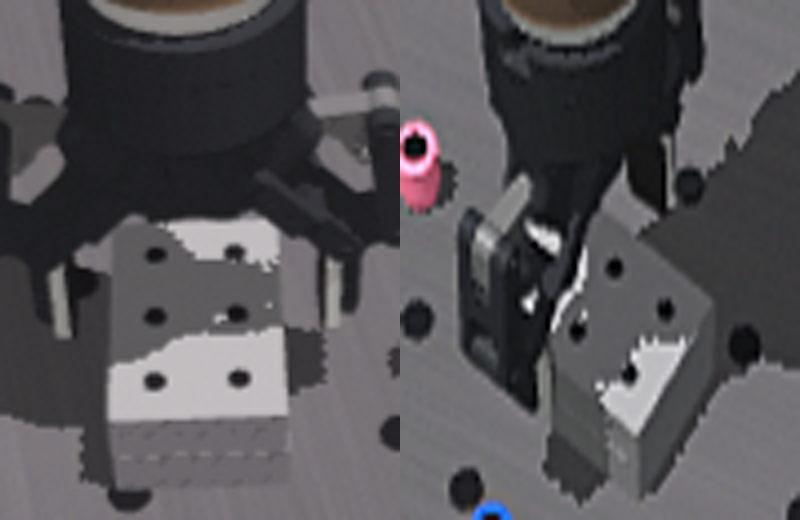

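Side and scene pictures: the rims meet, and the upper tray's edges line up with the lower one's to within about 1 px on both sides. The jaws are open. Next I tilt the tool in place, with the fingers staying beside the pair.

Request:
move_arm --moves '[[[-0.001,0,-0.003,-0.183,0.04,0,-1],[-0.001,0,-0.003,-0.183,0.04,0,-1],[-0.001,0,-0.003,-0.183,0.04,0,-1],[-0.001,0,-0.003,-0.183,0.04,0,-1]]]'

```text
clock: 7.75
eef_pos: [0.5335, -0.168, 0.035]
tool_rot: [0.766, 0.61, -0.157, 0.131]
ft_force: [0.5, 0.0, -2.0]
grip_width: 0.0852
```

```bash
python3 - <<'E'
from workcell import *
from h import *
pose(get_obs())
E
```

```text
t7.75 p [ 0.5335 -0.168   0.035 ] yaw_y -0.2230 z [-0.0802 -0.3912 -0.9168] y [ 0.975 -0.221  0.009] F [ 0.5  0.  -2. ] w 0.0852 j [-0.1   0.57 -0.15  0.9  -0.41  1.71]
```

Request:
move_arm --moves '[[[0,0.003,-0.002,-0.183,0.04,0.006,-1],[0,0.003,-0.002,-0.183,0.04,0.006,-1],[0,0.003,-0.002,-0.183,0.04,0.006,-1],[0,0.002,-0.002,-0.14,0.03,0.006,-1],[0,0,-0.002,0,0,0,-1]]]'

```text
clock: 8.17
eef_pos: [0.5354, -0.1589, 0.0289]
tool_rot: [0.714, 0.582, -0.298, 0.251]
ft_force: [0.6, 0.1, -1.0]
grip_width: 0.0851
```

```bash
python3 - <<'E'
from workcell import *
from h import *
pose(get_obs())
E
```

```text
t8.17 p [ 0.5354 -0.1589  0.0289] yaw_y -0.1984 z [-0.1332 -0.7046 -0.697 ] y [ 0.98  -0.197  0.012] F [ 0.6  0.1 -1. ] w 0.0851 j [ 0.08  0.73 -0.08  1.03 -0.76  1.96]
```

Request:
move_arm --moves '[[[-0.001,-0.008,-0.008,0.004,0.015,-0.016,-1],[-0.001,-0.006,-0.008,0.004,0.01,-0.012,-1],[-0.001,-0.003,-0.005,0,0,0,-1]]]'

```text
clock: 8.42
eef_pos: [0.5343, -0.1672, 0.0165]
tool_rot: [0.717, 0.58, -0.302, 0.241]
ft_force: [-0.5, -0.3, 0.2]
grip_width: 0.0859
```

```bash
python3 - <<'E'
from workcell import *
from h import *
pose(get_obs())
E
```

```text
t8.42 p [ 0.5343 -0.1672  0.0165] yaw_y -0.2128 z [-0.1533 -0.6963 -0.7012] y [ 0.977 -0.211 -0.004] F [-0.5 -0.3  0.2] w 0.0859 j [ 0.06  0.75 -0.08  1.02 -0.76  1.95]
```

Request:
move_arm --moves '[[[0,0,0.004,0,0,0,-0.2],[0,0,0,0,0,0,0.2],[0,0,-0.002,0,0,0,1],[0,0,-0.002,0,0,0,1],[0,0,-0.002,0,0,0,1],[0,0,-0.002,0,0,0,1]]]'

```text
clock: 8.92
eef_pos: [0.5336, -0.1713, 0.0189]
tool_rot: [0.72, 0.577, -0.301, 0.241]
ft_force: [-1.9, 5.1, 6.1]
grip_width: 0.06
```

```bash
python3 - <<'E'
from workcell import *
from h import *
pose(get_obs())
snap("side","s9"); snap("scene","c9")
cv2.imwrite("pics/z9.png",np.hstack([cv2.resize(cv2.imread("pics/s9.png")[160:360,200:400],(400,400)),cv2.resize(cv2.imread("pics/c9.png")[100:260,200:360],(400,400))]))
E
```

```text
t8.92 p [ 0.5336 -0.1713  0.0189] yaw_y -0.2195 z [-0.1552 -0.6936 -0.7035] y [ 0.976 -0.218 -0.001] F [-1.9  5.1  6.1] w 0.0600 j [ 0.05  0.74 -0.08  1.02 -0.75  1.95]
```

View pics/z9.png

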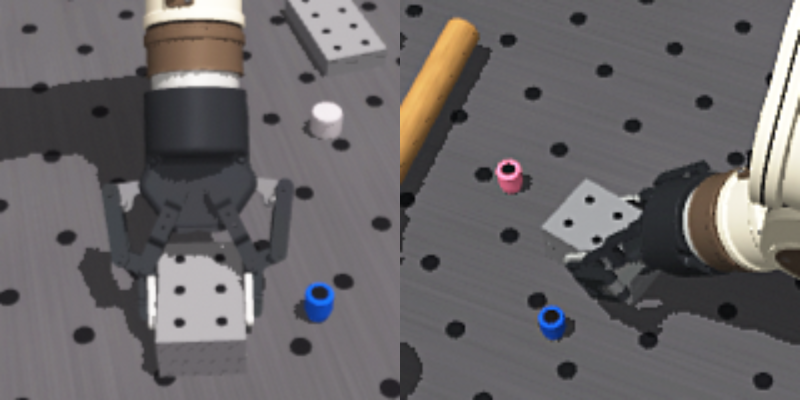

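Request:
move_arm --moves '[[[0,0,0.012,0,0,0,1],[0,0,0.02,0,0,0,1],[0,0.004,0.025,0,0,0,1],[0,0.015,0.03,0,0,0,1],[0,0.03,0.03,0,0,0,1],[0,0.04,0.03,0,0,0,1],[0,0.045,0.02,0,0,0,1],[0,0.045,0.01,0,0,0,1]]]'

```text
clock: 9.68
eef_pos: [0.531, -0.0848, 0.1139]
tool_rot: [0.724, 0.572, -0.301, 0.24]
ft_force: [0.6, 0.1, -0.4]
grip_width: 0.0605
```

```bash
python3 - <<'E'
from workcell import *
from h import *
pose(get_obs())
snap("side","s10"); 
cv2.imwrite("pics/z10.png",cv2.resize(cv2.imread("pics/s10.png")[100:340,180:420],(600,600)))
E
```

```text
t9.68 p [ 0.531  -0.0848  0.1139] yaw_y -0.2321 z [-0.1618 -0.6916 -0.7039] y [ 0.973 -0.23   0.002] F [ 0.6  0.1 -0.4] w 0.0605 j [ 0.2   0.66  0.06  1.36 -0.7   2.15]
```

View pics/z10.png

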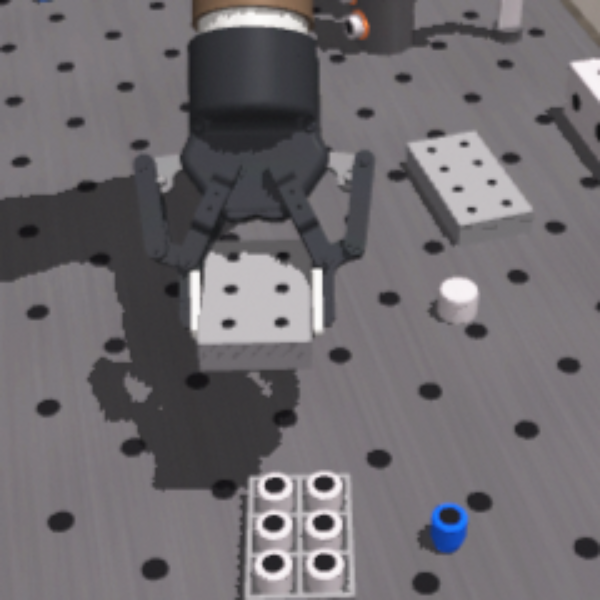

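The side picture shows that only the upper tray came up. The full tray, with its bosses, still stands at about (300,540) in the crop. So the pads were too high to reach the lower tray. I'll set the upper tray back down and regrip lower.

Request:
move_arm --moves '[[[0.001,-0.025,0,0,0,0.008,1],[0.001,-0.04,-0.02,0,0,0.008,1],[0.001,-0.04,-0.03,0,0,0.008,1],[0.001,-0.035,-0.03,0,0,0.004,1],[0,-0.02,-0.02,0,0,0,1],[0,-0.008,-0.01,0,0,0,1],[0,0,0,0,0,0,1]]]'

```text
clock: 10.32
eef_pos: [0.5394, -0.1642, 0.0641]
tool_rot: [0.719, 0.581, -0.291, 0.247]
ft_force: [-1.3, 0.5, -1.2]
grip_width: 0.0608
```

```bash
python3 - <<'E'
from workcell import *
from h import *
pose(get_obs())
E
```

```text
t10.32 p [ 0.5394 -0.1642  0.0641] yaw_y -0.2047 z [-0.1316 -0.693  -0.7088] y [ 0.979 -0.203  0.017] F [-1.3  0.5 -1.2] w 0.0608 j [ 0.07  0.67 -0.06  1.08 -0.75  1.95]
```

```bash
cat >> h.py <<'E'
def to(o,p,q):
    rv=(R.from_quat(q)*R.from_quat(o["tool_rot"]).inv()).as_rotvec()
    print("shift u",((np.array(p)-o["eef_pos"])/.5).round(4),"turn u",(np.degrees(rv)/30).round(4))
def q_at(yaw,tilt):
    """tool: y = jaw axis at yaw, pointing down, tilted by tilt (deg) about jaw axis"""
    a=np.array([np.cos(yaw),np.sin(yaw),0]); z=np.array([0,0,-1.]); x=np.cross(a,z)
    r=R.from_rotvec(a*np.radians(tilt))*R.from_matrix(np.stack([x,a,z],1)); return r.as_quat()
E
python3 - <<'E'
from workcell import *
from h import *
to(get_obs(),(.5336,-.1713,.055),[0.72,0.577,-0.301,0.241])
print(q_at(-.2135,-45))
E
```

```text
shift u [-0.0116 -0.0142 -0.0182] turn u [-0.0095  0.0358 -0.0288]
[ 0.71916818  0.57995734 -0.29788922  0.24022619]
```

Request:
move_arm --moves '[[[-0.006,-0.007,-0.009,-0.005,0.02,-0.016,1],[-0.005,-0.006,-0.009,-0.004,0.015,-0.012,1],[-0.002,-0.002,-0.002,0,0.002,0,1]]]'

```text
clock: 10.57
eef_pos: [0.5335, -0.1716, 0.0552]
tool_rot: [0.72, 0.577, -0.301, 0.241]
ft_force: [-0.1, 0.1, -1.0]
grip_width: 0.0604
```

```bash
python3 - <<'E'
from workcell import *
from h import *
pose(get_obs());to(get_obs(),(.5336,-.1713,.045),[0.72,0.577,-0.301,0.241])
E
```

```text
t10.57 p [ 0.5335 -0.1716  0.0552] yaw_y -0.2202 z [-0.1555 -0.6943 -0.7027] y [ 0.976 -0.218 -0.   ] F [-0.1  0.1 -1. ] w 0.0604 j [ 0.05  0.69 -0.06  1.09 -0.75  1.95]
shift u [ 0.0002  0.0006 -0.0204] turn u [-0.      0.0005  0.0009]
```

Request:
move_arm --moves '[[[-0.001,0,-0.015,0,0.003,0,1],[-0.001,0,-0.018,0,0.003,0,1],[-0.001,0,-0.016,0,0.003,0,1],[-0.001,0,-0.01,0,0.003,0,1]]]'

```text
clock: 10.9
eef_pos: [0.5339, -0.1713, 0.0275]
tool_rot: [0.717, 0.578, -0.303, 0.243]
ft_force: [-3.6, 12.7, 36.9]
grip_width: 0.0606
```

```bash
python3 - <<'E'
from workcell import *
from h import *
pose(get_obs());to(get_obs(),(.5336,-.1713,.019),[0.72,0.577,-0.301,0.241])
E
```

```text
t10.90 p [ 0.5339 -0.1713  0.0275] yaw_y -0.2152 z [-0.1546 -0.6991 -0.6981] y [ 0.977 -0.214 -0.002] F [-3.6 12.7 36.9] w 0.0606 j [ 0.06  0.74 -0.07  1.04 -0.76  1.95]
shift u [-0.0006 -0.     -0.017 ] turn u [ 0.0109 -0.0066 -0.0087]
```

```bash
python3 - <<'E'
from workcell import *
from h import *
snap("side","s11"); snap("scene","c11"); pose(get_obs())
cv2.imwrite("pics/z11.png",np.hstack([cv2.resize(cv2.imread("pics/s11.png")[250:360,245:345],(420,460),interpolation=cv2.INTER_CUBIC),cv2.resize(cv2.imread("pics/c11.png")[150:230,240:320],(380,460),interpolation=cv2.INTER_CUBIC)]))
E
```

```text
t11.00 p [ 0.534  -0.1709  0.0282] yaw_y -0.2148 z [-0.1542 -0.6989 -0.6984] y [ 0.977 -0.213 -0.002] F [-3.5  4.7 16.5] w 0.0605 j [ 0.06  0.73 -0.07  1.04 -0.76  1.95]
```

View pics/z11.png

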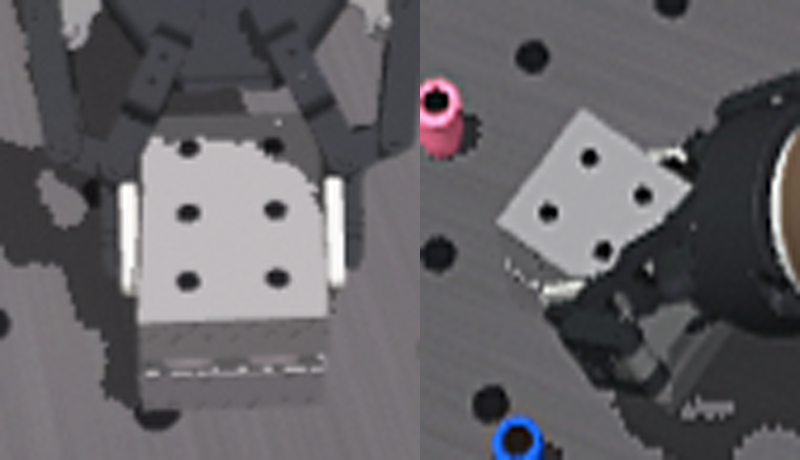

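```bash
cat >> h.py <<'E'
def plane(c,box,zlo,zhi):
    W,m=seg(c,box,zlo,zhi); P=W[m]; 
    for _ in range(3):
        A=np.c_[P[:,:2],np.ones(len(P))]; s=np.linalg.lstsq(A,P[:,2],rcond=None)[0]; r=P[:,2]-A@s; P=P[abs(r)<max(.0015,1.5*r.std())]
    return s,len(P)
E
python3 - <<'E'
from h import *
for f in("s11","c11","s8"):
    c=dict(np.load(f+".npz")); s,n=plane(c,(.50,.57,-.2,-.125),.034,.062)
    e=np.array([.212,.977]); a=np.array([.977,-.212])
    f=lambda t:s@[.535+e[0]*t,-.1615+e[1]*t,1]
    print(n,"slope e %.3f a %.3f"%(s[:2]@e,s[:2]@a),"z near %.4f mid %.4f far %.4f"%(f(-.045),f(0),f(.045)))
E
```

```text
1626 slope e -0.006 a -0.001 z near 0.0507 mid 0.0504 far 0.0501
452 slope e 0.009 a -0.009 z near 0.0482 mid 0.0486 far 0.0490
1592 slope e 0.001 a -0.001 z near 0.0417 mid 0.0418 far 0.0418
```

```bash
python3 - <<'E'
from h import *
for f in("side0","s10"):
    c=dict(np.load(f+".npz")); print(f,face(c,(.537,-.16),140,dbg=f"pics/f_{f}.png"))
a=cv2.imread("pics/f_side0.png");b=cv2.imread("pics/f_s10.png")
cv2.imwrite("pics/f.png",np.hstack([a[100:500,200:600],b[100:500,200:600]]))
E
```

```text
side0 (array([ 0.5383537 , -0.15741141]), [61.16615676879883, 93.68696594238281], np.float32(1.375701))
s10 (array([ 0.53747211, -0.1583667 ]), [61.68971633911133, 94.48802947998047], np.float32(1.3464285))
```

View pics/f.png

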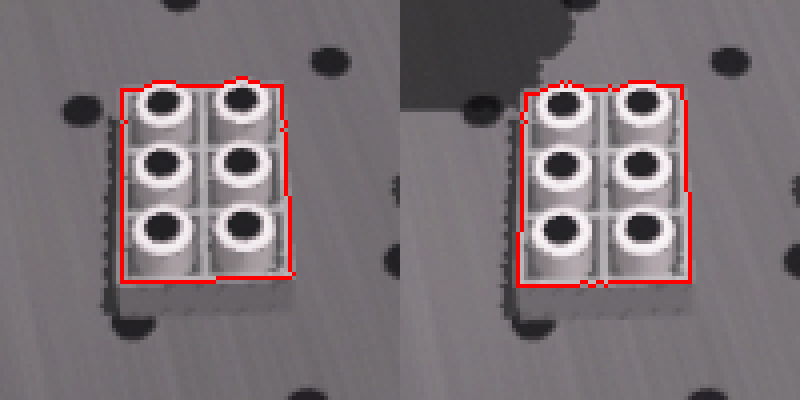

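```bash
python3 - <<'E'
from h import *
def edges(f):
    c=dict(np.load(f+".npz"))
    g=cv2.GaussianBlur(cv2.cvtColor(c["pixels"],cv2.COLOR_RGB2GRAY),(0,0),.6).astype(float)
    p=proj(c,[[.537,-.161,.02]])[0]
    out={}
    # near edge: for columns, last strong down-step bright->dark near rim row
    pts=[]
    for u in range(int(p[0])-16,int(p[0])+18):
        col=g[int(p[1])+15:int(p[1])+33,u]; d=np.diff(col); i=int(np.argmin(d))
        if 0<i<len(d)-1:
            den=d[i-1]-2*d[i]+d[i+1]; pts.append((u,int(p[1])+15.5+i+0.5*(d[i-1]-d[i+1])/den))
    pts=np.array(pts); k=np.polyfit(pts[:,0],pts[:,1],1)
    for _ in range(3):
        r=abs(np.polyval(k,pts[:,0])-pts[:,1]); k=np.polyfit(*pts[r<max(.4,np.median(r)*2)].T,1)
    W=ray(c,[(p[0]-12,np.polyval(k,p[0]-12)),(p[0]+12,np.polyval(k,p[0]+12)),(p[0],np.polyval(k,p[0]))],.02)
    L=W[1]-W[0]; print(f,"near edge ang %.4f (long yaw %.4f)"%(np.arctan2(L[1],L[0]),np.arctan2(L[1],L[0])+np.pi/2),"mid",W[2].round(4),"npts",(r<.6).sum())
    # right/left edges mid tray
    pr=[];pl=[]
    for v in range(int(p[1])-10,int(p[1])+20):
        for side,lst in((1,pr),(-1,pl)):
            u0=int(p[0])+side*14; us=np.arange(u0,u0+side*16,side); row=g[v,us]; d=np.diff(row); i=int(np.argmin(d))
            if i>0: lst.append((us[i]+side*.5,v))
    for nm,lst in(("R",pr),("L",pl)):
        q=np.array(lst); k=np.polyfit(q[:,1],q[:,0],1)
        for _ in range(3):
            r=abs(np.polyval(k,q[:,1])-q[:,0]); k=np.polyfit(*q[r<max(.6,np.median(r)*2)][:,::-1].T,1)
        W=ray(c,[(np.polyval(k,p[1]-8),p[1]-8),(np.polyval(k,p[1]+14),p[1]+14)],.02); L=W[0]-W[1]; print("  ",nm,"yaw %.4f"%np.arctan2(L[1],L[0]),"at",W.mean(0).round(4),(r<.8).sum())
for f in("side0","s4","s3","s10"): edges(f)
E
```

```text
side0 near edge ang -0.2120 (long yaw 1.3588) mid [ 0.5286 -0.1975  0.02  ] npts 0
   R yaw 1.3953 at [ 0.5593 -0.1721  0.02  ] 11
   L yaw 1.3422 at [ 0.5059 -0.1581  0.02  ] 23
s4 near edge ang -0.1757 (long yaw 1.3951) mid [ 0.5284 -0.1983  0.02  ] npts 0
   R yaw 1.3588 at [ 0.5592 -0.172   0.02  ] 20
   L yaw 1.3743 at [ 0.5095 -0.159   0.02  ] 7
s3 near edge ang -0.1884 (long yaw 1.3824) mid [ 0.5285 -0.198   0.02  ] npts 0
   R yaw 1.3574 at [ 0.5591 -0.172   0.02  ] 14
   L yaw 1.3435 at [ 0.5059 -0.1581  0.02  ] 26
s10 near edge ang -0.2144 (long yaw 1.3564) mid [ 0.527  -0.2043  0.02  ] npts 0
   R yaw 1.3492 at [ 0.5589 -0.172   0.02  ] 18
   L yaw 1.3765 at [ 0.5063 -0.1582  0.02  ] 16
```

Request:
move_arm --moves '[[[0,0,0.015,0,0,0,1],[0,0,0.03,0,0,0,1],[0,0.01,0.04,0,0,0,1],[0,0.04,0.03,0,0,0,1],[0,0.06,0,0,0,0,1],[0,0.06,0,0,0,0,1],[0,0.05,0,0,0,0,1],[0,0.01,0,0,0,0,1]]]'

```text
clock: 11.67
eef_pos: [0.5325, -0.0519, 0.0864]
tool_rot: [0.719, 0.577, -0.304, 0.242]
ft_force: [0.1, 0.5, -1.3]
grip_width: 0.06
```

```bash
python3 - <<'E'
from workcell import *
from h import *
pose(get_obs())
snap("scene","c12");pose(get_obs());snap("side","s12");snap("wrist","w12");pose(get_obs())
E
```

```text
t11.67 p [ 0.5325 -0.0519  0.0864] yaw_y -0.2186 z [-0.157  -0.6981 -0.6986] y [ 0.976 -0.217 -0.003] F [ 0.1  0.5 -1.3] w 0.0600 j [ 0.26  0.72  0.07  1.36 -0.69  2.21]
t11.72 p [ 0.5325 -0.0523  0.0864] yaw_y -0.2182 z [-0.1568 -0.6985 -0.6982] y [ 0.976 -0.216 -0.003] F [ 0.7  0.4 -1. ] w 0.0604 j [ 0.26  0.72  0.07  1.36 -0.69  2.21]
t11.82 p [ 0.5319 -0.0552  0.0864] yaw_y -0.2209 z [-0.1591 -0.699  -0.6972] y [ 0.976 -0.219 -0.003] F [-0.  -0.3 -1.2] w 0.0604 j [ 0.25  0.72  0.07  1.36 -0.69  2.2 ]
```

View pics/c12.png

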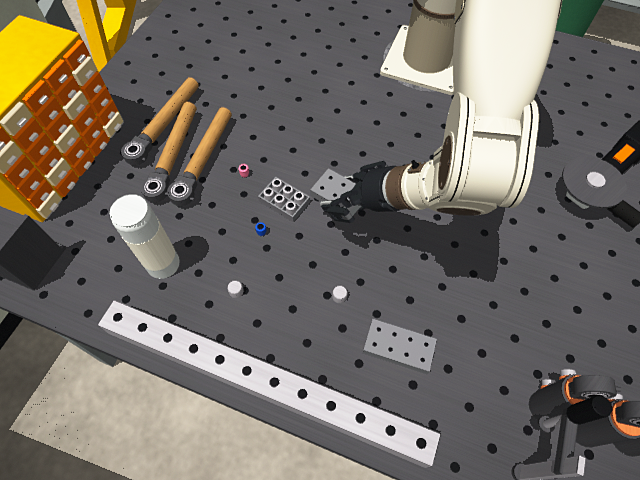

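View pics/w12.png

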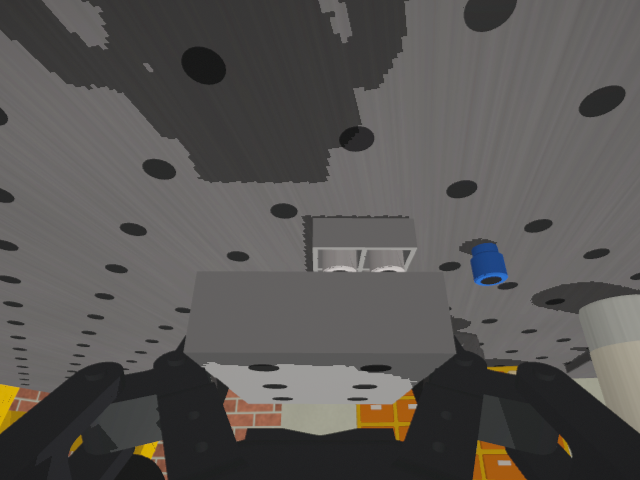

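```bash
python3 - <<'E'
from h import *
for f in("scene0","c12"):
    c=dict(np.load(f+".npz"))
    for t in(140,150,160): print(f,t,face(c,(.537,-.16),t,dbg=f"pics/f_{f}{t}.png"))
c=dict(np.load("s12.npz"));print("plane",plane(c,(.50,.57,-.10,-.02),.085,.13))
cv2.imwrite("pics/z12.png",np.hstack([cv2.resize(cv2.imread("pics/s12.png")[160:280,250:350],(400,480),interpolation=cv2.INTER_CUBIC),cv2.resize(cv2.imread("pics/f_c12150.png"),None,fx=.857,fy=.857)[:480,:400]]))
E
```

```text
scene0 140 (array([ 0.53667456, -0.15989738]), [61.39494705200195, 90.05694580078125], np.float32(1.3567706))
scene0 150 (array([ 0.53669025, -0.15979984]), [61.3519172668457, 89.88319396972656], np.float32(1.3575053))
scene0 160 (array([ 0.5481944, -0.1505576]), [22.758384704589844, 53.9333381652832], np.float32(1.33619))
c12 140 (array([ 0.4686987 , -0.07311139]), [69.66604614257812, 79.18670654296875], np.float32(2.914182))
c12 150 (array([ 0.46933749, -0.0730973 ]), [69.14167022705078, 78.13191223144531], np.float32(2.9088652))
c12 160 (array([ 0.47225076, -0.0735909 ]), [69.33997344970703, 69.40959930419922], np.float32(1.3525803))
plane (array([-0.01354714,  0.03861187,  0.11826586]), 1322)
```

View pics/z12.png

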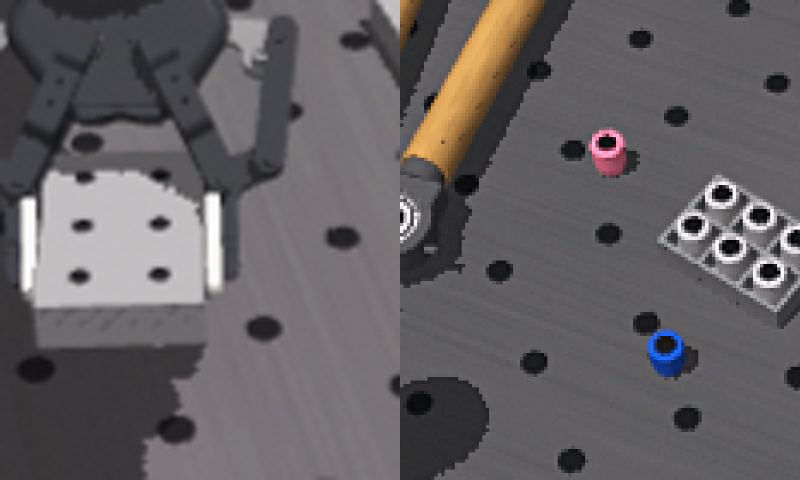

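```bash
sed -i 's/<60),key/<NR),key/; s/r=0.075,dbg=None/r=0.075,dbg=None,NR=60/' h.py; python3 - <<'E'
from h import *
c=dict(np.load("c12.npz"))
for t in(135,140,145,150): print(t,face(c,(.537,-.16),t,dbg=f"pics/f_c12{t}.png",NR=14))
# held holes in side
c=dict(np.load("s12.npz")); g=cv2.cvtColor(c["pixels"],cv2.COLOR_RGB2GRAY).astype(float)
G=[(85,178),(160,175),(83,225),(159,223),(79,276),(159,275)];P=[]
for a,b in G:
    u,v=int(a/4+250),int(b/4+160); w=g[v-3:v+4,u-5:u+6]; m=(np.median(w)-w).clip(0); m[m<.35*m.max()]=0; yy,xx=np.mgrid[v-3:v+4,u-5:u+6]; P.append(((m*xx).sum()/m.sum(),(m*yy).sum()/m.sum()))
P=np.array(P);print(P.round(1)); W=ray(c,P,.1085)[:,:2];L=(W[0]+W[1]-W[4]-W[5])/2;S=(W[1]+W[3]+W[5]-W[0]-W[2]-W[4])/3
print(W.mean(0),np.arctan2(L[1],L[0]),np.linalg.norm(L),np.linalg.norm(S), np.arctan2(S[1],S[0])+np.pi/2)
E
```

```text
135 (array([ 0.54943048, -0.14095363]), [24.98937225341797, 29.545394897460938], np.float32(1.0939611))
140 (array([ 0.54943048, -0.14095363]), [24.98937225341797, 29.545394897460938], np.float32(1.0939611))
145 (array([ 0.54463379, -0.16828064]), [21.11981201171875, 21.482009887695312], np.float32(1.4283907))
150 (array([ 0.55115125, -0.1396375 ]), [20.069581985473633, 22.821901321411133], np.float32(3.083808))
[[270.4 202.6]
 [289.8 203.3]
 [270.1 215.9]
 [289.3 215.5]
 [269.4 228.7]
 [289.4 228. ]]
[ 0.53641805 -0.04114304] 1.3573489220321033 0.05952796386633498 0.029293541806371587 1.3262309755617472
```

View pics/f_c12140.png

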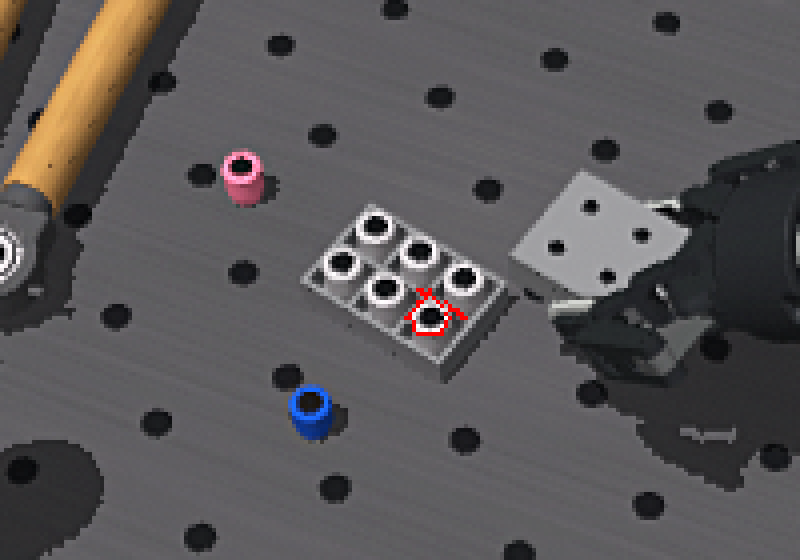

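```bash
python3 - <<'E'
from h import *
c=dict(np.load("c12.npz")); p=proj(c,[[.537,-.16,.02]])[0].astype(int)
K=np.array([(301,281),(371,206),(508,290),(443,362)])/4-.5+p-[100,70]
W=ray(c,K,.02)[:,:2]; print(W.round(4),"centre",W.mean(0).round(4)); 
for i,j in((0,3),(1,2)): L=W[j]-W[i]; print("long",np.arctan2(L[1],L[0]),np.linalg.norm(L))
for i,j in((0,1),(3,2)): L=W[j]-W[i]; print("short",np.arctan2(L[1],L[0])-np.pi/2,np.linalg.norm(L))
g=np.array([[.53+.004,-.0538+.0127,.1085]])
print(W.mean(0)-np.array([.004,.0127]))
E
```

```text
[[ 0.5564 -0.2107]
 [ 0.4988 -0.1967]
 [ 0.5209 -0.1086]
 [ 0.574  -0.1226]] centre [ 0.5375 -0.1596]
long 1.3730624883995768 0.08987166896938054
long 1.3247966035208862 0.09086925370063183
short 1.3331285628925076 0.05925521351316565
short 1.3137159846735948 0.05492047663797379
[ 0.53353794 -0.17234251]
```

Request:
move_arm --moves '[[[0,-0.025,0,-0.02,0.004,0,1],[0,-0.05,0,-0.02,0.004,0,1],[0,-0.06,0,-0.02,0.004,0,1],[0,-0.055,-0.01,0,0,0,1],[0,-0.03,-0.02,0,0,0,1],[0,-0.01,-0.02,0,0,0,1],[0,0,-0.01,0,0,0,1]]]'

```text
clock: 12.4
eef_pos: [0.5272, -0.1882, 0.0562]
tool_rot: [0.716, 0.567, -0.321, 0.252]
ft_force: [0.3, 0.3, -0.5]
grip_width: 0.0604
```

```bash
python3 - <<'E'
from workcell import *
from h import *
pose(get_obs());to(get_obs(),(.5335,-.172,.036),q_at(-.219,-47.5))
E
```

```text
t12.40 p [ 0.5272 -0.1882  0.0562] yaw_y -0.2322 z [-0.1728 -0.7246 -0.6672] y [ 0.973 -0.23  -0.002] F [ 0.3  0.3 -0.5] w 0.0604 j [ 0.04  0.71 -0.06  1.1  -0.8   1.97]
shift u [ 0.0125  0.0324 -0.0403] turn u [ 0.0202 -0.0089  0.0253]
```

Request:
move_arm --moves '[[[0.006,0.016,-0.005,0.01,-0.004,0.013,1],[0.004,0.011,-0.012,0.006,-0.002,0.008,1],[0.001,0.004,-0.012,0.002,0,0.003,1],[-0.001,0,-0.004,0,0.002,0,1]]]'

```text
clock: 12.73
eef_pos: [0.5301, -0.1754, 0.038]
tool_rot: [0.715, 0.571, -0.317, 0.25]
ft_force: [-0.3, 0.3, -1.9]
grip_width: 0.061
```

```bash
python3 - <<'E'
from workcell import *
from h import *
pose(get_obs());to(get_obs(),(.5335,-.172,.030),q_at(-.219,-47.5))
snap("side","s13")
c=dict(np.load("s13.npz"));s,n=plane(c,(.50,.57,-.2,-.12),.04,.075);print(s,n,s@[.535,-.16,1])
cv2.imwrite("pics/z13.png",cv2.resize(cv2.imread("pics/s13.png")[230:360,245:355],(550,650),interpolation=cv2.INTER_CUBIC)[:600])
E
```

```text
t12.73 p [ 0.5301 -0.1754  0.038 ] yaw_y -0.2252 z [-0.168  -0.7194 -0.6739] y [ 0.975 -0.223 -0.005] F [-0.3  0.3 -1.9] w 0.0610 j [ 0.06  0.74 -0.06  1.08 -0.79  1.98]
shift u [ 0.0069  0.0067 -0.016 ] turn u [ 0.0022 -0.0095  0.0119]
[-0.00994019 -0.03799882  0.05953051] 1673 0.060292317124946204
```

View pics/z13.png

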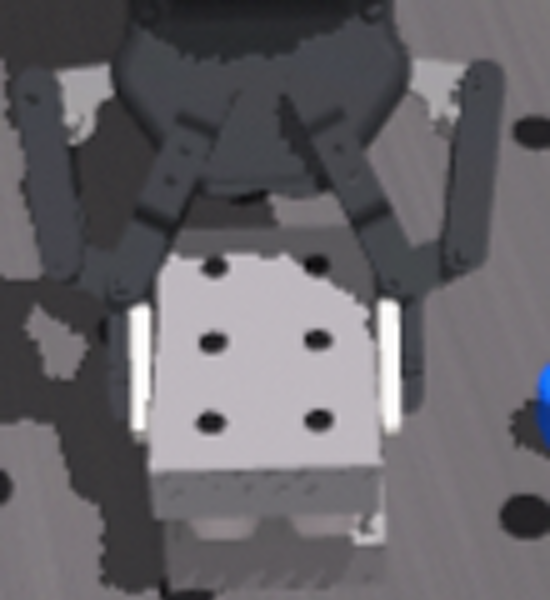

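Request:
move_arm --moves '[[[0.004,0.005,-0.003,0.02,-0.01,0.008,1],[0.002,0.003,-0.006,0.015,-0.004,0.004,1],[0,0.001,-0.008,0,0,0,1]]]'

```text
clock: 13.03
eef_pos: [0.5346, -0.1686, 0.0296]
tool_rot: [0.715, 0.577, -0.307, 0.247]
ft_force: [-0.5, 0.3, 6.6]
grip_width: 0.0605
```

```bash
python3 - <<'E'
from workcell import *
from h import *
pose(get_obs());to(get_obs(),(.5335,-.172,.028),q_at(-.219,-47.5))
snap("side","s14")
c=dict(np.load("s14.npz"));s,n=plane(c,(.50,.57,-.2,-.12),.04,.075);print(s,n,s@[.535,-.16,1])
cv2.imwrite("pics/z14.png",cv2.resize(cv2.imread("pics/s14.png")[230:360,245:355],(550,650),interpolation=cv2.INTER_CUBIC)[:600])
E
```

```text
t13.03 p [ 0.5346 -0.1686  0.0296] yaw_y -0.2141 z [-0.1542 -0.708  -0.6891] y [ 0.977 -0.212 -0.   ] F [-0.5  0.3  6.6] w 0.0605 j [ 0.07  0.74 -0.07  1.05 -0.77  1.97]
shift u [-0.0022 -0.0068 -0.0031] turn u [-0.0347  0.0069 -0.0093]
[-0.00020844 -0.01838466  0.04945288] 1714 0.05228291342805291
```

View pics/z14.png

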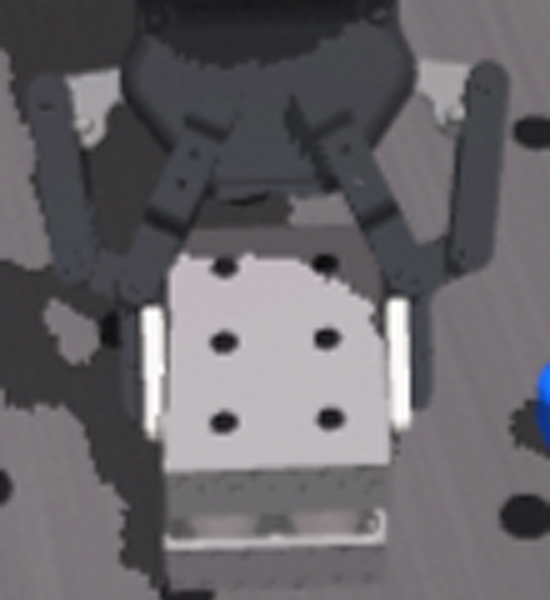

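```bash
python3 - <<'E'
from h import *
c=dict(np.load("s14.npz")); W=cloud(c)
# near top edge of held and near rim edge of full along columns 285..315 using depth cloud
for u in (284,290,296,302,308,314):
    col=W[:,u]; 
    up=[v for v in range(300,336) if col[v,2]>.0495]; lo=[v for v in range(330,350) if .0205<col[v,2]<.024]
    print(u,max(up),col[max(up)].round(4), (max(lo),col[max(lo)].round(4)) if lo else None)
K=np.array([[275,469,.0528-.0005],[275,548,.0218]])
for a,b,z in K: print(ray(c,[(a/5+245-.5,b/5+230-.5)],z))
E
```

```text
284 324 [ 0.5077 -0.1988  0.053 ] (339, array([ 0.5057, -0.2013,  0.0233]))
290 325 [ 0.5155 -0.2001  0.0498] (336, array([ 0.5148, -0.198 ,  0.0226]))
296 325 [ 0.5231 -0.2029  0.0509] (339, array([ 0.5219, -0.2041,  0.0214]))
302 324 [ 0.5311 -0.2045  0.0524] (339, array([ 0.53  , -0.2057,  0.0207]))
308 324 [ 0.539  -0.2057  0.0512] (339, array([ 0.5379, -0.2083,  0.0214]))
314 324 [ 0.5471 -0.2065  0.0496] (339, array([ 0.5459, -0.2102,  0.0211]))
[[ 0.52810148 -0.20243266  0.0523    ]]
[[ 0.52645188 -0.20578624  0.0218    ]]
```

Request:
move_arm --moves '[[[-0.001,-0.005,0.002,0,0,0,1],[-0.001,-0.002,-0.004,0,0,0,1],[-0.001,0,-0.008,0,0,0,1]]]'

```text
clock: 13.33
eef_pos: [0.5347, -0.1722, 0.0285]
tool_rot: [0.713, 0.578, -0.308, 0.25]
ft_force: [-3.9, 14.4, 31.5]
grip_width: 0.0605
```

```bash
python3 - <<'E'
from workcell import *
from h import *
pose(get_obs())
snap("side","s15")
c=dict(np.load("s15.npz"));s,n=plane(c,(.50,.57,-.2,-.12),.04,.075);print(s,n,s@[.535,-.16,1])
cv2.imwrite("pics/z15.png",cv2.resize(cv2.imread("pics/s15.png")[230:360,245:355],(550,650),interpolation=cv2.INTER_CUBIC)[:600])
E
```

```text
t13.33 p [ 0.5347 -0.1722  0.0285] yaw_y -0.2087 z [-0.1498 -0.713  -0.685 ] y [ 0.978 -0.207  0.002] F [-3.9 14.4 31.5] w 0.0605 j [ 0.06  0.74 -0.07  1.03 -0.78  1.96]
[-0.00361643 -0.02123176  0.04971174] 1691 0.05117403026134885
```

View pics/z15.png

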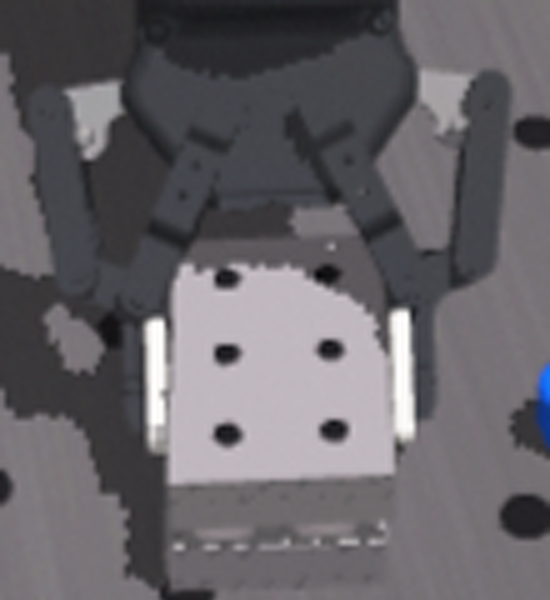

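Request:
move_arm --moves '[[[0,0,0.001,0,0,0,1],[0,0,0,0,0,0,0.2],[0,0,0,0,0,0,-0.4],[0,0,0,0,0,0,-1],[0,0,0,0,0,0,-1]]]'

```text
clock: 13.8
eef_pos: [0.5349, -0.172, 0.0306]
tool_rot: [0.713, 0.578, -0.307, 0.251]
ft_force: [0.0, 0.3, 0.0]
grip_width: 0.0814
```

```bash
python3 - <<'E'
from workcell import *
from h import *
pose(get_obs())
snap("side","s16")
c=dict(np.load("s16.npz"));s,n=plane(c,(.50,.57,-.2,-.12),.034,.075);print(s,n,s@[.535,-.16,1])
cv2.imwrite("pics/z16.png",cv2.resize(cv2.imread("pics/s16.png")[230:360,245:355],(550,650),interpolation=cv2.INTER_CUBIC)[:600])
E
```

```text
t13.80 p [ 0.5349 -0.172   0.0306] yaw_y -0.2078 z [-0.1479 -0.7132 -0.6852] y [ 0.978 -0.206  0.003] F [0.  0.3 0. ] w 0.0814 j [ 0.06  0.74 -0.07  1.04 -0.78  1.96]
[ 0.00031524 -0.00030892  0.04154916] 1678 0.04176723722744954
```

View pics/z16.png

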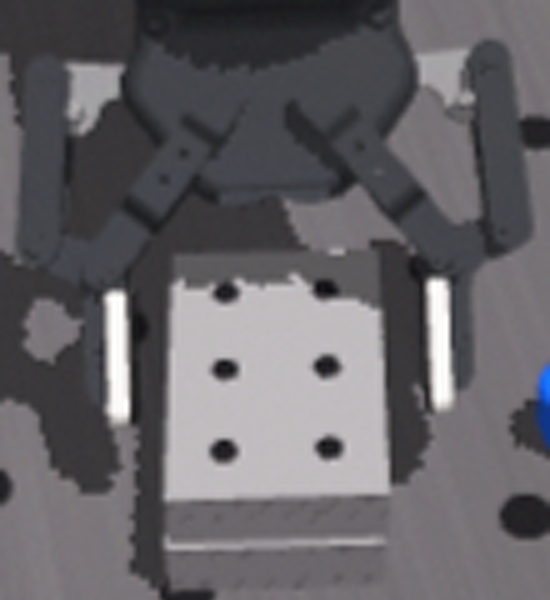

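Request:
move_arm --moves '[[[0,0,0,0.167,-0.036,0,-1],[0,0,0,0.167,-0.036,0,-1],[0,0,0,0.167,-0.036,0,-1],[0,0,0,0.167,-0.036,0,-1],[0,0,0,0,0,0,-1]]]'

```text
clock: 14.27
eef_pos: [0.5342, -0.1705, 0.0264]
tool_rot: [0.756, 0.616, -0.171, 0.139]
ft_force: [-0.7, -0.5, 0.7]
grip_width: 0.0852
```

```bash
python3 - <<'E'
from workcell import *
from h import *
pose(get_obs());to(get_obs(),(.5337,-.167,.0102),q_at(-.2135,-25))
E
```

```text
t14.27 p [ 0.5342 -0.1705  0.0264] yaw_y -0.2027 z [-0.0862 -0.421  -0.903 ] y [ 0.98  -0.201  0.   ] F [-0.7 -0.5  0.7] w 0.0852 j [-0.08  0.59 -0.16  0.88 -0.44  1.7 ]
shift u [-0.0009  0.0069 -0.0324] turn u [ 0.0148 -0.0023 -0.0206]
```

Request:
move_arm --moves '[[[-0.001,0.003,-0.012,0.006,0,-0.01,-1],[-0.001,0.003,-0.012,0.004,0,-0.01,-1],[-0.001,0.001,-0.008,0,0.002,0,-1],[-0.001,0,-0.003,0,0.002,0,-1]]]'

```text
clock: 14.6
eef_pos: [0.5311, -0.167, 0.0065]
tool_rot: [0.76, 0.612, -0.173, 0.136]
ft_force: [1.2, -0.1, 1.0]
grip_width: 0.0855
```

```bash
python3 - <<'E'
from workcell import *
from h import *
pose(get_obs());to(get_obs(),(.5337,-.167,.0102),q_at(-.2135,-25))
snap("side","s17")
cv2.imwrite("pics/z17.png",cv2.resize(cv2.imread("pics/s17.png")[230:360,245:355],(550,650),interpolation=cv2.INTER_CUBIC)[:600])
E
```

```text
t14.60 p [ 0.5311 -0.167   0.0065] yaw_y -0.2160 z [-0.0961 -0.4191 -0.9028] y [ 0.977 -0.214 -0.004] F [ 1.2 -0.1  1. ] w 0.0855 j [-0.08  0.62 -0.17  0.85 -0.44  1.72]
shift u [ 0.0051 -0.      0.0073] turn u [ 0.0133 -0.0117  0.0048]
```

View pics/z17.png

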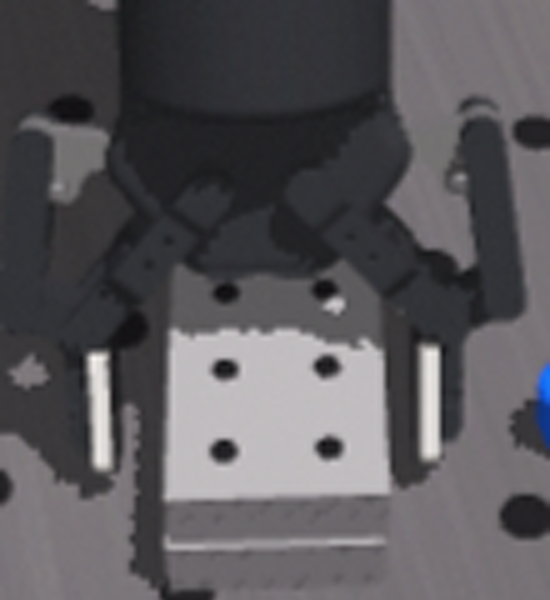

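Request:
move_arm --moves '[[[0.004,0,0.004,0,0,0,-1],[0.001,0,0,0,0,0,-0.2],[-0.001,0,-0.002,0,0,0,0.3],[-0.001,0,-0.002,0,0.002,0,1],[-0.001,0,-0.002,0,0.002,0,1],[-0.001,0,-0.002,0,0.002,0,1]]]'

```text
clock: 15.15
eef_pos: [0.5372, -0.1657, 0.0085]
tool_rot: [0.757, 0.613, -0.174, 0.141]
ft_force: [-2.3, 1.0, 5.3]
grip_width: 0.0608
```

```bash
python3 - <<'E'
from workcell import *
from h import *
pose(get_obs())
snap("side","s18")
cv2.imwrite("pics/z18.png",cv2.resize(cv2.imread("pics/s18.png")[230:360,245:355],(550,650),interpolation=cv2.INTER_CUBIC)[:600])
E
```

```text
t15.15 p [ 0.5372 -0.1657  0.0085] yaw_y -0.2093 z [-0.0904 -0.4276 -0.8994] y [ 0.978 -0.208  0.   ] F [-2.3  1.   5.3] w 0.0608 j [-0.07  0.62 -0.16  0.86 -0.45  1.72]
```

View pics/z18.png

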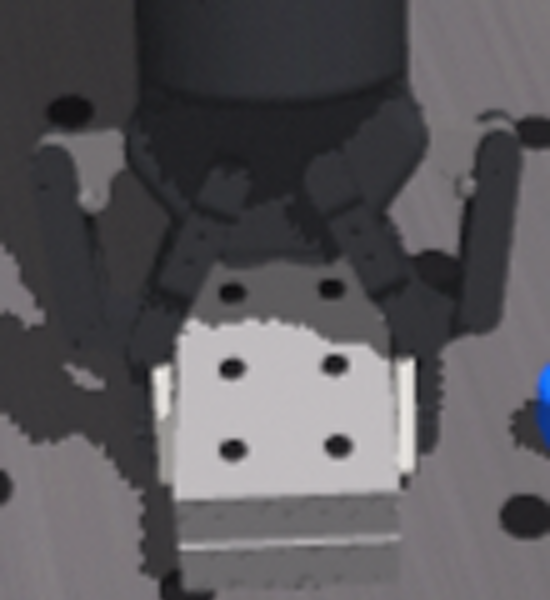

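Request:
move_arm --moves '[[[-0.001,0,0.008,0,0.002,0,1],[-0.001,0,0.015,0,0.002,0,1],[-0.001,0,0.02,0,0.002,0,1],[-0.001,0,0.015,0,0.002,0,1]]]'

```text
clock: 15.53
eef_pos: [0.5322, -0.1639, 0.0351]
tool_rot: [0.757, 0.615, -0.177, 0.136]
ft_force: [-0.6, -0.7, -4.5]
grip_width: 0.0605
```

```bash
python3 - <<'E'
from workcell import *
from h import *
pose(get_obs())
snap("side","s19")
cv2.imwrite("pics/z19.png",cv2.resize(cv2.imread("pics/s19.png")[210:360,235:365],(520,600),interpolation=cv2.INTER_CUBIC)[:600])
E
```

```text
t15.53 p [ 0.5322 -0.1639  0.0351] yaw_y -0.2090 z [-0.101  -0.4232 -0.9004] y [ 0.978 -0.207 -0.012] F [-0.6 -0.7 -4.5] w 0.0605 j [-0.07  0.58 -0.14  0.93 -0.44  1.72]
```

View pics/z19.png

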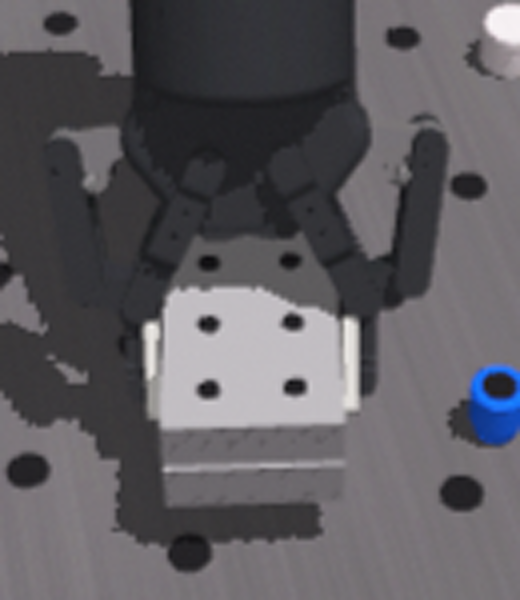

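Both trays now lift together. The crop shows the full pair off the table, and the force of -4.5 N fits its weight. I'll move to open space and then rotate.

Request:
move_arm --moves '[[[0,0.01,0.025,0,0,0,1],[0,0.03,0.03,0,0,0,1],[0,0.045,0.03,0,0,0,1],[0,0.045,0.02,0,0,0,1],[0,0.045,0.01,0,0,0,1],[0,0.04,0,0,0,0,1],[0,0.025,0,0.05,-0.011,0,1],[0,0.01,0,0.1,-0.021,0,1]]]'

```text
clock: 16.25
eef_pos: [0.5322, -0.0338, 0.0982]
tool_rot: [0.765, 0.618, -0.144, 0.11]
ft_force: [0.0, 0.4, -3.6]
grip_width: 0.0608
```

Request:
move_arm --moves '[[[0,0,0,0.15,-0.033,0,1],[0,0,0,0.18,-0.039,0,1],[0,0,0,0.18,-0.039,0,1],[0,0,0,0.18,-0.039,0,1],[0,0,0,0.18,-0.039,0,1],[0,0,0,0.18,-0.039,0,1]]]'

```text
clock: 16.75
eef_pos: [0.5347, -0.027, 0.1016]
tool_rot: [0.767, 0.631, 0.088, -0.068]
ft_force: [0.2, -0.7, -4.2]
grip_width: 0.0605
```

```bash
python3 - <<'E'
from workcell import *
from h import *
pose(get_obs());to(get_obs(),(.53,0,.10),q_at(-.2135,65))
snap("side","s20");snap("scene","c20")
cv2.imwrite("pics/z20.png",np.hstack([cv2.resize(cv2.imread("pics/s20.png")[60:360,140:440],(400,400)),cv2.resize(cv2.imread("pics/c20.png")[60:280,220:440],(400,400))]))
E
```

```text
t16.75 p [ 0.5347 -0.027   0.1016] yaw_y -0.1946 z [ 0.0488  0.2151 -0.9754] y [ 0.981 -0.193  0.006] F [ 0.2 -0.7 -4.2] w 0.0605 j [-0.17  0.4  -0.17  0.98  0.22  1.59]
shift u [-0.0094  0.0541 -0.0033] turn u [ 1.7083 -0.3418 -0.0279]
```

View pics/z20.png

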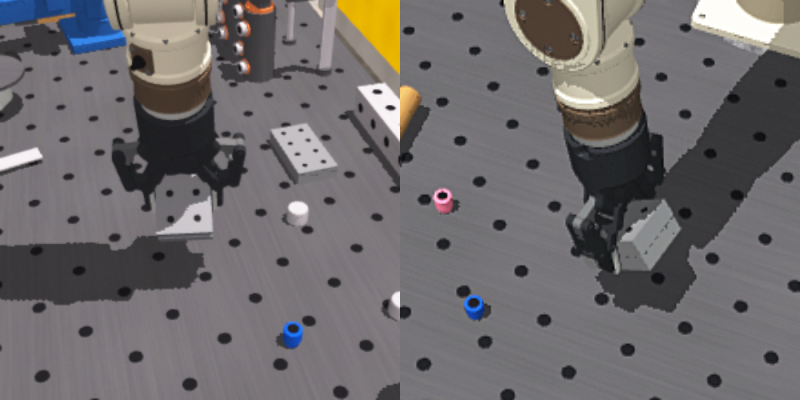

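Request:
move_arm --moves '[[[0,0.008,0,0.18,-0.036,-0.004,1],[0,0.008,0,0.18,-0.036,-0.004,1],[0,0.008,0,0.18,-0.036,-0.004,1],[0,0.008,0,0.18,-0.036,-0.004,1],[0,0.008,0,0.18,-0.036,-0.004,1],[0,0.006,0,0.18,-0.036,-0.004,1],[0,0.004,0,0.18,-0.036,0,1],[0,0,0,0.18,-0.036,0,1]]]'

```text
clock: 17.52
eef_pos: [0.536, -0.0022, 0.1036]
tool_rot: [0.682, 0.557, 0.369, -0.297]
ft_force: [-0.2, 0.7, -4.3]
grip_width: 0.0602
```

```bash
python3 - <<'E'
from workcell import *
from h import *
pose(get_obs());to(get_obs(),(.53,0,.10),q_at(-.2135,65))
E
```

```text
t17.52 p [ 0.536  -0.0022  0.1036] yaw_y -0.2042 z [ 0.1725  0.8159 -0.5518] y [ 0.979 -0.203  0.006] F [-0.2  0.7 -4.3] w 0.0602 j [-0.46  0.65 -0.15  1.14  0.94  1.13]
shift u [-0.012   0.0044 -0.0072] turn u [ 0.2794 -0.0467 -0.0169]
```

Request:
move_arm --moves '[[[-0.002,0,-0.01,0.13,-0.024,-0.006,1],[-0.002,0,-0.02,0.12,-0.022,-0.006,1],[-0.001,0,-0.03,0,0,0,1],[-0.001,0,-0.025,0,0.002,0,1],[-0.001,0,-0.004,0,0.002,0,1]]]'

```text
clock: 17.93
eef_pos: [0.531, -0.0023, 0.0499]
tool_rot: [0.659, 0.537, 0.405, -0.336]
ft_force: [-1.2, -0.1, -3.9]
grip_width: 0.0607
```

```bash
python3 - <<'E'
from workcell import *
from h import *
pose(get_obs());to(get_obs(),(.53,0,.04),q_at(-.2135,64.2))
snap("side","s21");snap("scene","c21")
cv2.imwrite("pics/z21.png",np.hstack([cv2.resize(cv2.imread("pics/s21.png")[60:360,140:440],(400,400)),cv2.resize(cv2.imread("pics/c21.png")[120:280,280:440],(400,400))]))
for f in("c21","s21"):
    c=dict(np.load(f+".npz")); W=cloud(c)
    P=W[(W[...,0]>.49)&(W[...,0]<.575)&(W[...,1]>-.03)&(W[...,1]<.05)&(W[...,2]>.06)]
    print(f,len(P),np.percentile(P[:,2],[5,25,50,75,95]).round(4))
E
```

```text
t17.93 p [ 0.531  -0.0023  0.0499] yaw_y -0.1981 z [ 0.1725  0.8784 -0.4457] y [ 0.98  -0.197 -0.008] F [-1.2 -0.1 -3.9] w 0.0607 j [-0.49  0.82 -0.12  1.17  1.03  0.97]
shift u [-0.002   0.0046 -0.0198] turn u [ 0.0185 -0.0204 -0.0295]
c21 889 [0.0635 0.0814 0.0977 0.0994 0.1014]Traceback (most recent call last):
  File "<stdin>", line 9, in <module>
    return _quantile_unchecked(
        a, q, axis, out, overwrite_input, method, keepdims, weights)
    return _ureduce(a,
                    func=_quantile_ureduce_func,
    ...<5 lines>...
                    overwrite_input=overwrite_input,
                    method=method)
    r = func(a, **kwargs)
    result = _quantile(arr,
                       quantiles=q,
    ...<2 lines>...
                       out=out,
                       weights=wgt)
    slices_having_nans = np.isnan(arr[-1, ...])
                                  ~~~^^^^^^^^^
IndexError: index -1 is out of bounds for axis 0 with size 0
```

View pics/z21.png

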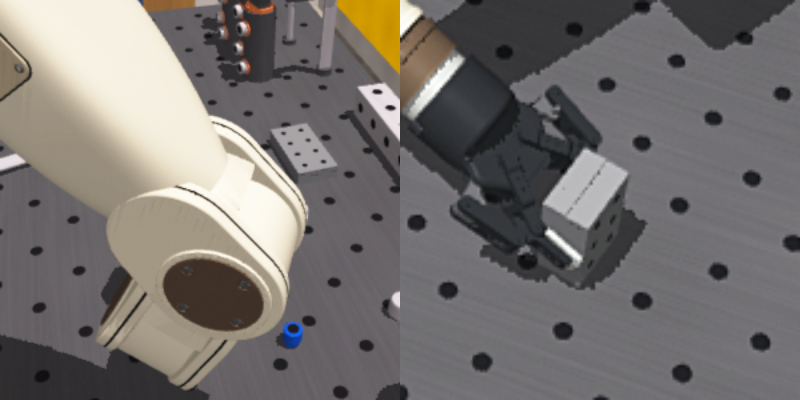

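```bash
cat >> h.py <<'E'
def topface(c,box,zlo,zhi):
    W,m=seg(c,box,zlo,zhi); m=m.astype(np.uint8); k,l,s,ce=cv2.connectedComponentsWithStats(m); i=1+np.argmax(s[1:,4]); P=W[l==i]
    n0=len(P)
    for _ in range(4):
        A=np.c_[P[:,:2]-P[:,:2].mean(0),np.ones(len(P))]; q=np.linalg.lstsq(A,P[:,2],rcond=None)[0]; r=P[:,2]-A@q; P=P[abs(r)<max(.0015,1.5*r.std())]
    e=np.array([.212,.977]); a=np.array([.977,-.212])
    print("n",n0,len(P),"ctr",P.mean(0).round(4),"slope e %.3f a %.3f"%(q[:2]@e,q[:2]@a),"rect",rect(P[:,:2]))
E
python3 - <<'E'
from h import *
c=dict(np.load("c21.npz")); topface(c,(.49,.575,-.03,.05),.088,.115)
E
```

```text
n 613 396 ctr [ 0.5309 -0.0108  0.099 ] slope e -0.079 a -0.005 rect (array([ 0.53159509, -0.01191632]), [39.296566009521484, 62.32883071899414], np.float32(2.9704535))
```

Request:
move_arm --moves '[[[0,0,-0.008,0.01,-0.01,-0.012,1],[0,0,-0.008,0.008,-0.008,-0.01,1],[0,0,-0.004,0,0,0,1]]]'

```text
clock: 18.28
eef_pos: [0.5336, -0.0017, 0.0444]
tool_rot: [0.657, 0.535, 0.415, -0.332]
ft_force: [-0.6, 0.5, -3.3]
grip_width: 0.0606
```

```bash
python3 - <<'E'
from workcell import *
from h import *
pose(get_obs());to(get_obs(),(.53,0,.04),q_at(-.2135,64.2))
c=snap("scene","c22"); topface(c,(.49,.575,-.05,.05),.080,.105)
E
```

```text
t18.28 p [ 0.5336 -0.0017  0.0444] yaw_y -0.2082 z [ 0.1895  0.8796 -0.4363] y [ 0.978 -0.207  0.008] F [-0.6  0.5 -3.3] w 0.0606 j [-0.5   0.83 -0.13  1.14  1.04  0.97]
shift u [-0.0073  0.0034 -0.0088] turn u [ 0.0056  0.0149 -0.0101]
n 684 426 ctr [ 0.5324 -0.0116  0.0926] slope e -0.074 a -0.003 rect (array([ 0.53301105, -0.01220391]), [40.2451171875, 61.7877082824707], np.float32(2.9275568))
```

Request:
move_arm --moves '[[[-0.001,0,-0.005,0,0.009,0,1],[-0.001,0,-0.005,0,0.004,0,1]]]'

```text
clock: 18.5
eef_pos: [0.5336, -0.0018, 0.0417]
tool_rot: [0.658, 0.534, 0.414, -0.333]
ft_force: [-5.6, -4.9, 11.9]
grip_width: 0.0603
```

```bash
python3 - <<'E'
from workcell import *
from h import *
pose(get_obs());to(get_obs(),(.53,0,.04),q_at(-.2135,64.2))
c=snap("scene","c23"); topface(c,(.49,.575,-.05,.05),.080,.105)
E
```

```text
t18.50 p [ 0.5336 -0.0018  0.0417] yaw_y -0.2100 z [ 0.189   0.8799 -0.4359] y [ 0.978 -0.208  0.003] F [-5.6 -4.9 11.9] w 0.0603 j [-0.5   0.83 -0.13  1.14  1.04  0.98]
shift u [-0.0073  0.0036 -0.0033] turn u [ 0.0028  0.0057 -0.0067]
n 654 437 ctr [ 0.534  -0.0123  0.0902] slope e -0.059 a -0.001 rect (array([ 0.53399963, -0.0123579 ]), [40.59939193725586, 63.06486129760742], np.float32(2.9230807))
```

Request:
move_arm --moves '[[[0,0,0.001,0,0,0,0.3],[0,0,0,0,0,0,0],[0,0,0,0,0,0,-1],[0,0,0,0,0,0,-1],[0,0,0,0,0,0,-1]]]'

```text
clock: 18.97
eef_pos: [0.5348, -0.0024, 0.0442]
tool_rot: [0.658, 0.534, 0.415, -0.332]
ft_force: [0.4, 0.1, 0.5]
grip_width: 0.0853
```

```bash
python3 - <<'E'
from workcell import *
from h import *
pose(get_obs())
c=snap("scene","c24"); topface(c,(.49,.575,-.05,.05),.080,.105)
cv2.imwrite("pics/z24.png",cv2.resize(cv2.imread("pics/c24.png")[120:280,280:440],(500,500),interpolation=cv2.INTER_CUBIC))
E
```

```text
t18.97 p [ 0.5348 -0.0024  0.0442] yaw_y -0.2118 z [ 0.1921  0.8798 -0.4348] y [ 0.978 -0.21   0.006] F [0.4 0.1 0.5] w 0.0853 j [-0.5   0.83 -0.13  1.14  1.05  0.98]
n 642 437 ctr [ 0.5347 -0.014   0.0895] slope e 0.002 a -0.008 rect (array([ 0.53350781, -0.01373172]), [40.9139404296875, 62.890743255615234], np.float32(2.927382))
```

View pics/z24.png

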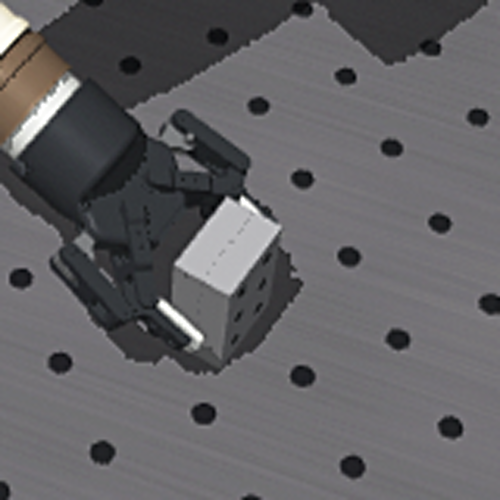

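Request:
move_arm --moves '[[[0,0,0.01,-0.15,0.032,0,-1],[0,0,0.01,-0.195,0.042,0,-1],[0,0,0.01,-0.195,0.042,0,-1],[0,0,0.01,-0.195,0.042,0,-1]]]'

```text
clock: 19.35
eef_pos: [0.5317, -0.0048, 0.056]
tool_rot: [0.733, 0.583, 0.271, -0.223]
ft_force: [-0.2, 0.7, -0.4]
grip_width: 0.0848
```

```bash
python3 - <<'E'
from workcell import *
from h import *
pose(get_obs());to(get_obs(),(.534,-.013,.085),q_at(-.2135,0))
E
```

```text
t19.35 p [ 0.5317 -0.0048  0.056 ] yaw_y -0.2240 z [ 0.1384  0.6424 -0.7537] y [ 0.975 -0.222 -0.01 ] F [-0.2  0.7 -0.4] w 0.0848 j [-0.37  0.57 -0.24  0.9   0.71  1.37]
shift u [ 0.0045 -0.0165  0.058 ] turn u [-1.3408  0.2788  0.0263]
```

Request:
move_arm --moves '[[[0.002,0.001,0.012,-0.195,0.038,0.006,-1],[0.002,0.001,0.012,-0.195,0.038,0.006,-1],[0.001,0.001,0.012,-0.195,0.038,0.006,-1],[0.001,0.001,0.01,-0.195,0.042,0.002,-1],[0,0.001,0.01,-0.195,0.042,0,-1]]]'

```text
clock: 19.77
eef_pos: [0.536, -0.0041, 0.0902]
tool_rot: [0.777, 0.623, 0.071, -0.05]
ft_force: [0.2, -0.6, -0.5]
grip_width: 0.0852
```

```bash
python3 - <<'E'
from workcell import *
from h import *
pose(get_obs());to(get_obs(),(.534,-.013,.085),q_at(-.2135,0))
E
```

```text
t19.77 p [ 0.536  -0.0041  0.0902] yaw_y -0.2201 z [ 0.0487  0.1662 -0.9849] y [ 0.976 -0.218  0.011] F [ 0.2 -0.6 -0.5] w 0.0852 j [-0.1   0.4  -0.2   0.94  0.17  1.69]
shift u [-0.0039 -0.0178 -0.0105] turn u [-0.3192  0.0926  0.0107]
```

Request:
move_arm --moves '[[[-0.001,-0.002,-0.001,-0.195,0.048,0.002,-1],[-0.001,-0.002,-0.001,-0.195,0.048,0.002,-1],[-0.001,-0.002,-0.001,-0.195,0.045,0.002,-1],[0,0,-0.002,-0.195,0.042,0.002,-1],[0,0,-0.002,-0.195,0.042,0,-1],[0,0,-0.002,-0.195,0.042,0,-1],[0,0,-0.002,-0.195,0.042,0,-1]]]'

```text
clock: 20.35
eef_pos: [0.5395, -0.0042, 0.0969]
tool_rot: [0.744, 0.603, -0.215, 0.192]
ft_force: [1.0, -1.3, -0.4]
grip_width: 0.0854
```

```bash
python3 - <<'E'
from workcell import *
from h import *
pose(get_obs());to(get_obs(),(.532,-.022,.085),q_at(-.2135,-64))
E
```

```text
t20.35 p [ 0.5395 -0.0042  0.0969] yaw_y -0.2002 z [-0.0879 -0.5446 -0.8341] y [ 0.98  -0.199  0.027] F [ 1.  -1.3 -0.4] w 0.0854 j [ 0.27  0.61  0.03  1.26 -0.53  2.12]
shift u [-0.015  -0.0356 -0.0237] turn u [-0.9864  0.2576 -0.0384]
```

Request:
move_arm --moves '[[[-0.004,-0.009,-0.002,-0.19,0.055,-0.008,-1],[-0.004,-0.009,-0.002,-0.19,0.055,-0.008,-1],[-0.004,-0.009,-0.003,-0.19,0.055,-0.008,-1],[-0.003,-0.008,-0.003,-0.19,0.05,-0.008,-1],[-0.002,-0.004,-0.003,-0.19,0.045,-0.008,-1],[-0.001,0,-0.003,0,0,0,-1]]]'

```text
clock: 20.85
eef_pos: [0.5305, -0.018, 0.0856]
tool_rot: [0.656, 0.535, -0.416, 0.332]
ft_force: [-0.7, 0.3, -1.8]
grip_width: 0.0849
```

```bash
python3 - <<'E'
from workcell import *
from h import *
pose(get_obs());to(get_obs(),(.532,-.022,.039),q_at(-.2135,-64))
snap("scene","c25");snap("side","s25")
cv2.imwrite("pics/z25.png",np.hstack([cv2.resize(cv2.imread("pics/s25.png")[120:320,180:380],(400,400)),cv2.resize(cv2.imread("pics/c25.png")[120:280,280:440],(400,400))]))
E
```

```text
t20.85 p [ 0.5305 -0.018   0.0856] yaw_y -0.2079 z [-0.1904 -0.8811 -0.433 ] y [ 0.978 -0.206 -0.01 ] F [-0.7  0.3 -1.8] w 0.0849 j [ 0.39  0.96  0.27  1.74 -0.84  2.57]
shift u [ 0.003  -0.008  -0.0933] turn u [ 0.007  -0.0214 -0.0108]
```

View pics/z25.png

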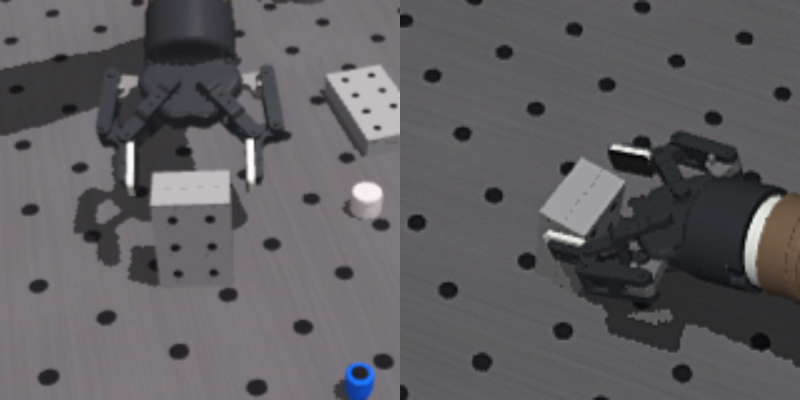

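Request:
move_arm --moves '[[[0.001,-0.003,-0.02,0.003,-0.01,-0.005,-1],[0.001,-0.003,-0.025,0.002,-0.008,-0.004,-1],[0,-0.002,-0.025,0,0,0,-1],[0,0,-0.02,0,0,0,-1]]]'

```text
clock: 21.28
eef_pos: [0.5377, -0.0226, 0.0516]
tool_rot: [0.671, 0.53, -0.397, 0.334]
ft_force: [-0.3, 0.1, 0.0]
grip_width: 0.0858
```

```bash
python3 - <<'E'
from workcell import *
from h import *
pose(get_obs());to(get_obs(),(.532,-.022,.039),q_at(-.2135,-64))
snap("scene","c26");snap("side","s26")
cv2.imwrite("pics/z26.png",np.hstack([cv2.resize(cv2.imread("pics/s26.png")[150:290,210:350],(400,400)),cv2.resize(cv2.imread("pics/c26.png")[140:260,300:420],(400,400))]))
E
```

```text
t21.28 p [ 0.5377 -0.0226  0.0516] yaw_y -0.2174 z [-0.1789 -0.8682 -0.4629] y [ 0.976 -0.216  0.027] F [-0.3  0.1  0. ] w 0.0858 j [ 0.37  0.99  0.25  1.64 -0.84  2.55]
shift u [-0.0114  0.0012 -0.0252] turn u [-0.0405  0.0621  0.0068]
```

View pics/z26.png

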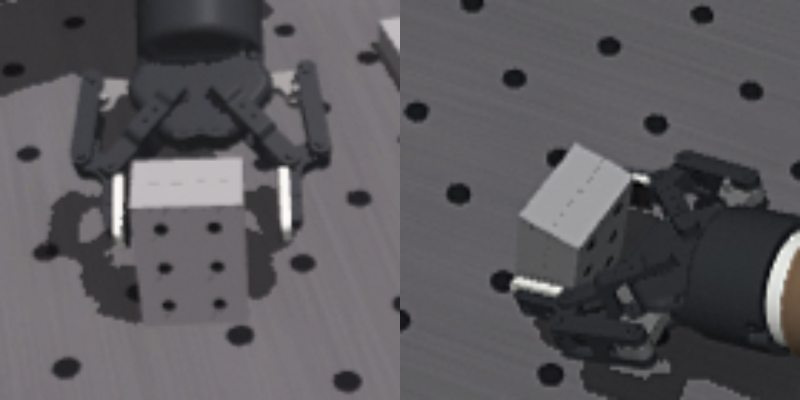

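Request:
move_arm --moves '[[[-0.006,0,-0.01,-0.02,0.035,0.004,-1],[-0.005,0.001,-0.012,-0.02,0.03,0.003,-1],[-0.002,0,-0.008,0,0.008,0,-1]]]'

```text
clock: 21.63
eef_pos: [0.5312, -0.0224, 0.0383]
tool_rot: [0.659, 0.533, -0.415, 0.331]
ft_force: [-0.2, 0.0, -0.2]
grip_width: 0.0851
```

```bash
python3 - <<'E'
from workcell import *
from h import *
pose(get_obs());to(get_obs(),(.532,-.022,.039),q_at(-.2135,-64))
E
```

```text
t21.63 p [ 0.5312 -0.0224  0.0383] yaw_y -0.2144 z [-0.1938 -0.8784 -0.4369] y [ 0.977 -0.213 -0.006] F [-0.2  0.  -0.2] w 0.0851 j [ 0.38  1.02  0.26  1.67 -0.84  2.56]
shift u [0.0016 0.0009 0.0015] turn u [ 0.0006 -0.0114  0.0017]
```

Aligned to within 1 mm; now close.

Request:
move_arm --moves '[[[0,0,-0.001,0,-0.002,0,-0.2],[-0.001,0,-0.002,0,0.002,0,0.2],[-0.001,0,-0.002,0,0.002,0,0.5],[-0.001,0,-0.002,0,0.002,0,1],[-0.001,0,-0.002,0,0.002,0,1],[-0.001,0,-0.002,0,0.002,0,1]]]'

```text
clock: 22.13
eef_pos: [0.5301, -0.0223, 0.0354]
tool_rot: [0.656, 0.535, -0.417, 0.333]
ft_force: [-0.0, -0.1, 5.6]
grip_width: 0.0605
```

```bash
python3 - <<'E'
from workcell import *
from h import *
pose(get_obs())
c=snap("scene","c27");topface(c,(.49,.575,-.06,.05),.080,.105);snap("side","s27")
cv2.imwrite("pics/z27.png",np.hstack([cv2.resize(cv2.imread("pics/s27.png")[150:290,210:350],(400,400)),cv2.resize(cv2.imread("pics/c27.png")[140:260,300:420],(400,400))]))
E
```

```text
t22.13 p [ 0.5301 -0.0223  0.0354] yaw_y -0.2082 z [-0.1903 -0.8819 -0.4313] y [ 0.978 -0.207 -0.009] F [-0.  -0.1  5.6] w 0.0605 j [ 0.38  1.03  0.26  1.66 -0.84  2.56]
n 648 436 ctr [ 0.5343 -0.0147  0.0896] slope e -0.008 a -0.010 rect (array([ 0.5339928 , -0.01415386]), [41.021888732910156, 62.2679443359375], np.float32(2.9376647))
```

View pics/z27.png

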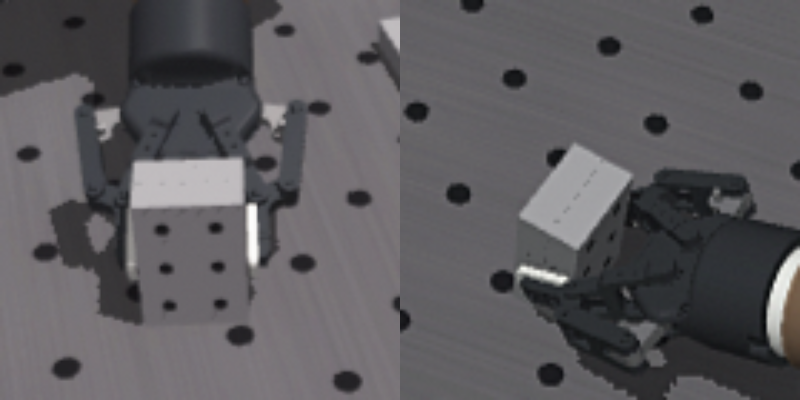

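Request:
move_arm --moves '[[[-0.001,0,0.012,0,0.002,0,1],[-0.001,0,0.025,0,0.002,0,1],[-0.001,0,0.035,0,0.002,0,1],[-0.001,0,0.035,0,0.002,0,1],[-0.001,0,0.025,0.05,-0.011,0,1],[0,0,0.01,0.1,-0.021,0,1],[0,0,0,0.15,-0.032,0,1]]]'

```text
clock: 22.82
eef_pos: [0.5239, -0.0201, 0.1071]
tool_rot: [0.684, 0.564, -0.366, 0.283]
ft_force: [0.0, 0.5, -3.8]
grip_width: 0.0604
```

```bash
python3 - <<'E'
from workcell import *
from h import *
pose(get_obs());to(get_obs(),(.53,-.02,.1),q_at(-.2085,25.5))
snap("side","s28")
cv2.imwrite("pics/z28.png",cv2.resize(cv2.imread("pics/s28.png")[100:320,170:390],(500,500)))
E
```

```text
t22.82 p [ 0.5239 -0.0201  0.1071] yaw_y -0.2057 z [-0.1814 -0.7995 -0.5726] y [ 0.979 -0.204 -0.025] F [ 0.   0.5 -3.8] w 0.0604 j [ 0.35  0.81  0.18  1.6  -0.76  2.39]
shift u [ 0.0121  0.0002 -0.0142] turn u [ 2.6195 -0.5908 -0.038 ]
```

View pics/z28.png

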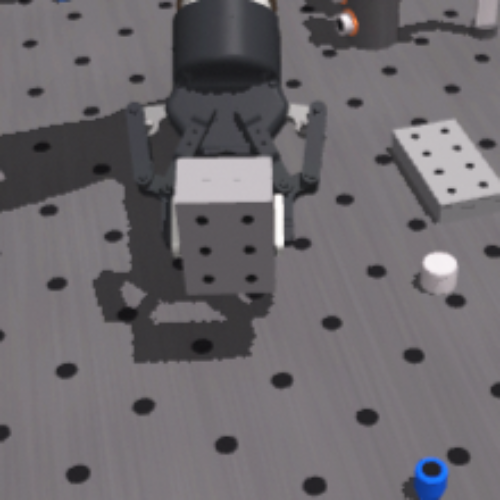

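Request:
move_arm --moves '[[[0.001,0,0,0.18,-0.042,-0.003,1],[0.001,0,0,0.187,-0.042,-0.003,1],[0.001,0,0,0.187,-0.042,-0.003,1],[0.001,0,0,0.187,-0.042,-0.003,1],[0,0,0,0.187,-0.042,-0.003,1],[0,0,0,0.187,-0.042,-0.003,1],[0,0,0,0.187,-0.042,-0.003,1],[0,0,0,0.187,-0.042,-0.003,1]]]'

```text
clock: 23.53
eef_pos: [0.5214, -0.0172, 0.112]
tool_rot: [0.772, 0.632, -0.055, 0.036]
ft_force: [0.1, -0.7, -4.3]
grip_width: 0.0601
```

```bash
python3 - <<'E'
from workcell import *
from h import *
pose(get_obs());to(get_obs(),(.53,-.02,.1),q_at(-.2085,25.5))
E
```

```text
t23.53 p [ 0.5214 -0.0172  0.112 ] yaw_y -0.2004 z [-0.0396 -0.1258 -0.9913] y [ 0.98  -0.199 -0.014] F [ 0.1 -0.7 -4.3] w 0.0601 j [ 0.04  0.41 -0.12  1.09 -0.12  1.81]
shift u [ 0.0172 -0.0057 -0.024 ] turn u [ 1.0731 -0.2488 -0.0227]
```

Request:
move_arm --moves '[[[0.002,0,-0.003,0.18,-0.042,-0.004,1],[0.002,0,-0.005,0.18,-0.042,-0.004,1],[0.002,0,-0.01,0.18,-0.042,-0.004,1],[0.002,0,-0.015,0.18,-0.042,-0.004,1],[0.002,0,-0.02,0.18,-0.042,-0.004,1],[0,0,-0.02,0.13,-0.03,0,1],[0,0,-0.02,0,0,0,1]]]'

```text
clock: 24.12
eef_pos: [0.5184, -0.0223, 0.072]
tool_rot: [0.763, 0.609, 0.166, -0.138]
ft_force: [-0.5, -0.7, -4.4]
grip_width: 0.0604
```

```bash
python3 - <<'E'
from workcell import *
from h import *
pose(get_obs());to(get_obs(),(.53,-.02,.0135),q_at(-.2085,25.5))
c=snap("scene","c29"); topface(c,(.48,.6,-.1,.06),.07,.12)
E
```

```text
t24.12 p [ 0.5184 -0.0223  0.072 ] yaw_y -0.2212 z [ 0.0843  0.413  -0.9068] y [ 0.976 -0.219 -0.009] F [-0.5 -0.7 -4.4] w 0.0604 j [-0.28  0.45 -0.25  0.91  0.43  1.5 ]
shift u [ 0.0233  0.0047 -0.117 ] turn u [ 0.015  -0.0212  0.0242]
n 1376 791 ctr [ 0.5213 -0.015   0.0986] slope e -0.033 a -0.011 rect (array([ 0.52463342, -0.01912756]), [65.6592788696289, 81.18515014648438], np.float32(2.9339385))
```

Request:
move_arm --moves '[[[0,0,-0.02,0.008,-0.01,0.008,1],[0,0,-0.025,0.006,-0.008,0.006,1],[0,0,-0.025,0,0,0,1],[0,0,-0.018,0,0,0,1],[0,0,-0.006,0,0,0,1]]]'

```text
clock: 24.58
eef_pos: [0.5144, -0.0204, 0.0214]
tool_rot: [0.761, 0.613, 0.161, -0.139]
ft_force: [-0.2, 0.5, -4.8]
grip_width: 0.0604
```

```bash
python3 - <<'E'
from workcell import *
from h import *
pose(get_obs());to(get_obs(),(.52,-.02,.0125),q_at(-.2085,25.5))
c=snap("scene","c30"); topface(c,(.48,.6,-.1,.06),.04,.07)
cv2.imwrite("pics/z30.png",cv2.resize(cv2.imread("pics/c30.png")[120:280,270:430],(500,500),interpolation=cv2.INTER_CUBIC))
E
```

```text
t24.58 p [ 0.5144 -0.0204  0.0214] yaw_y -0.2119 z [ 0.0745  0.4083 -0.9098] y [ 0.978 -0.21  -0.014] F [-0.2  0.5 -4.8] w 0.0604 j [-0.28  0.52 -0.3   0.79  0.43  1.5 ]
shift u [ 0.0112  0.0007 -0.0179] turn u [ 0.0265 -0.0335  0.0062]
n 1014 616 ctr [ 0.5165 -0.0114  0.0482] slope e -0.042 a 0.010 rect (array([ 0.51705969, -0.00903553]), [64.05765533447266, 76.51075744628906], np.float32(0.07881826))
```

View pics/z30.png

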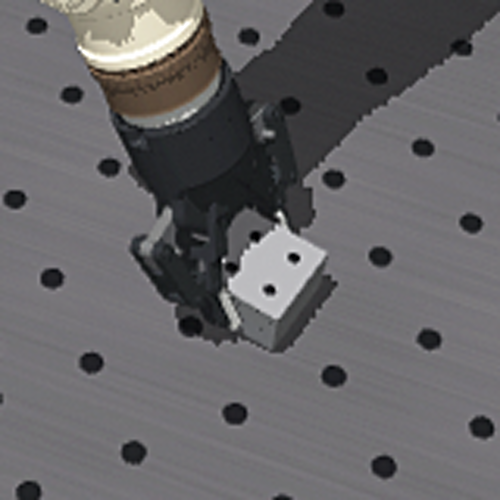

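```bash
python3 - <<'E'
from h import *
c=dict(np.load("c30.npz")); 
for b in((.49,.56,.0,.05),(.49,.56,-.01,.04),(.5,.55,-.005,.03)): topface(c,b,.043,.053)
c=dict(np.load("c8.npz")); topface(c,(.5,.57,-.16,-.11),.034,.046)
E
```

```text
n 225 155 ctr [0.5186 0.0087 0.0479] slope e -0.069 a -0.003 rect (array([0.52299988, 0.00694744]), [20.956798553466797, 62.3767204284668], np.float32(3.002895))
n 360 241 ctr [0.5202 0.0037 0.0478] slope e -0.030 a -0.012 rect (array([0.52232733, 0.00212959]), [30.68592643737793, 62.3767204284668], np.float32(3.002895))
n 228 152 ctr [0.5231 0.0061 0.0477] slope e -0.031 a -0.016 rect (array([0.52528894, 0.00728237]), [24.09819221496582, 49.07923889160156], np.float32(3.128562))
n 559 384 ctr [ 0.5402 -0.137   0.0392] slope e -0.009 a -0.004 rect (array([ 0.54005695, -0.13833209]), [49.84108352661133, 61.42648696899414], np.float32(3.0034978))
```

Request:
move_arm --moves '[[[0.001,0,-0.005,0.018,-0.018,0.003,1],[0.001,0,-0.007,0.018,-0.016,0.003,1],[0,0,-0.005,0,0,0,1]]]'

```text
clock: 24.88
eef_pos: [0.5166, -0.019, 0.014]
tool_rot: [0.756, 0.615, 0.174, -0.14]
ft_force: [-0.1, -0.5, -4.2]
grip_width: 0.0602
```

```bash
python3 - <<'E'
from workcell import *
from h import *
pose(get_obs());to(get_obs(),(.52,-.02,.0125),q_at(-.2085,25.5))
c=snap("scene","c31"); topface(c,(.49,.56,-.01,.04),.036,.053)
E
```

```text
t24.88 p [ 0.5166 -0.019   0.014 ] yaw_y -0.2053 z [ 0.0906  0.426  -0.9002] y [ 0.979 -0.204  0.002] F [-0.1 -0.5 -4.2] w 0.0602 j [-0.29  0.53 -0.32  0.76  0.45  1.48]
shift u [ 0.0068 -0.002  -0.003 ] turn u [-0.0095  0.0061 -0.0062]
n 367 243 ctr [0.521  0.0032 0.0406] slope e -0.027 a 0.010 rect (array([0.52277606, 0.00468328]), [31.792367935180664, 63.04969024658203], np.float32(3.0924883))
```

Request:
move_arm --moves '[[[0,0,-0.004,0,0,0,1],[0,0,-0.005,0,0,0,1]]]'

```text
clock: 25.1
eef_pos: [0.5168, -0.019, 0.0127]
tool_rot: [0.757, 0.614, 0.175, -0.141]
ft_force: [-12.0, -7.4, 28.9]
grip_width: 0.0608
```

```bash
python3 - <<'E'
from workcell import *
from h import *
pose(get_obs())
c=snap("scene","c32"); topface(c,(.49,.56,-.01,.04),.034,.053)
E
```

```text
t25.10 p [ 0.5168 -0.019   0.0127] yaw_y -0.2074 z [ 0.092   0.4283 -0.8989] y [ 0.979 -0.206  0.002] F [-12.   -7.4  28.9] w 0.0608 j [-0.29  0.53 -0.32  0.76  0.45  1.48]
n 372 255 ctr [0.5221 0.0037 0.0396] slope e -0.002 a -0.012 rect (array([0.52399756, 0.00146455]), [31.799001693725586, 61.386287689208984], np.float32(2.9747193))
```

Seated flat, with the top at 39.6 mm, near-zero slope and 29 N of contact. Relieve the pressure and open.

Request:
move_arm --moves '[[[0,0,0.001,0,0,0,1],[0,0,0,0,0,0,0.3],[0,0,0,0,0,0,0],[0,0,0,0,0,0,-1],[0,0,0,0,0,0,-1],[0,0,0,0,0,0,-1]]]'

```text
clock: 25.65
eef_pos: [0.5197, -0.02, 0.0164]
tool_rot: [0.756, 0.614, 0.178, -0.138]
ft_force: [-0.7, 0.4, -0.1]
grip_width: 0.0855
```

```bash
python3 - <<'E'
from workcell import *
from h import *
pose(get_obs())
c=snap("scene","c33"); topface(c,(.49,.56,-.01,.04),.034,.053)
cv2.imwrite("pics/z33.png",cv2.resize(cv2.imread("pics/c33.png")[120:280,270:430],(500,500),interpolation=cv2.INTER_CUBIC))
E
```

```text
t25.65 p [ 0.5197 -0.02    0.0164] yaw_y -0.2092 z [ 0.0993  0.428  -0.8983] y [ 0.978 -0.208  0.009] F [-0.7  0.4 -0.1] w 0.0855 j [-0.29  0.53 -0.32  0.76  0.45  1.48]
n 352 238 ctr [0.5242 0.0028 0.0396] slope e 0.020 a 0.006 rect (array([0.52458679, 0.00092765]), [30.104625701904297, 63.19864273071289], np.float32(2.9669063))
```

View pics/z33.png

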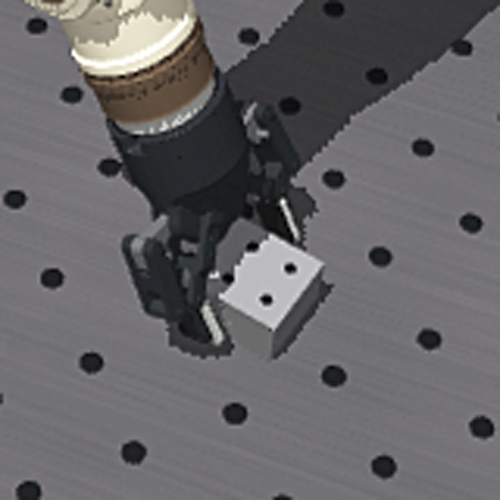

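Request:
move_arm --moves '[[[0,0,0.012,-0.1,0.022,0,-1],[0,0,0.01,-0.19,0.04,0,-1],[0,0,0.01,-0.19,0.04,0,-1],[0,0,0.006,-0.19,0.04,0,-1],[0,0,0,-0.17,0.038,0,-1],[0,0,-0.002,0,0,0,-1]]]'

```text
clock: 26.2
eef_pos: [0.5214, -0.0221, 0.0358]
tool_rot: [0.778, 0.628, -0.0, 0.009]
ft_force: [0.8, 1.1, -0.3]
grip_width: 0.0856
```

```bash
python3 - <<'E'
from workcell import *
from h import *
pose(get_obs())
c=snap("wrist","w34"); pose(get_obs())
E
```

```text
t26.20 p [ 0.5214 -0.0221  0.0358] yaw_y -0.2126 z [ 0.0114 -0.0149 -0.9998] y [ 0.977 -0.211  0.014] F [ 0.8  1.1 -0.3] w 0.0856 j [-0.03  0.46 -0.26  0.83 -0.01  1.75]
t26.25 p [ 0.521  -0.0227  0.0354] yaw_y -0.2134 z [ 0.0112 -0.0128 -0.9999] y [ 0.977 -0.212  0.014] F [ 0.   0.1 -0.1] w 0.0854 j [-0.04  0.46 -0.27  0.83 -0.01  1.75]
```

View pics/w34.png

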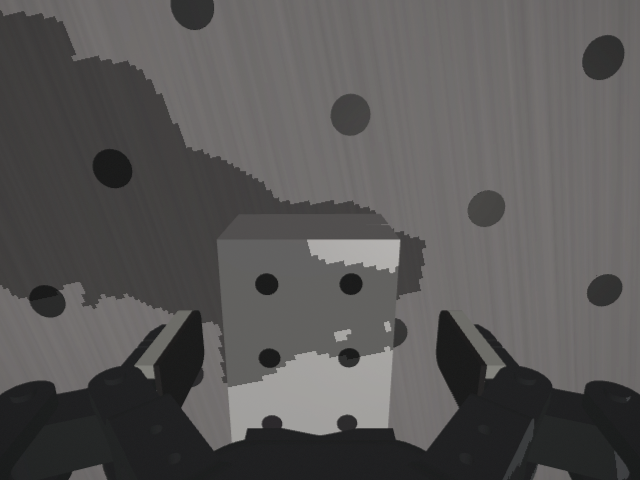

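Request:
move_arm --moves '[[[-0.006,-0.009,-0.004,0.012,0.014,0,-1],[-0.006,-0.008,-0.005,0.01,0.01,0,-1],[-0.002,-0.001,-0.003,0,0.003,0,-1],[-0.001,0,-0.003,0,0.003,0,-1]]]'

```text
clock: 26.58
eef_pos: [0.5115, -0.034, 0.0262]
tool_rot: [0.779, 0.627, -0.001, -0.004]
ft_force: [-0.3, -0.4, 0.3]
grip_width: 0.0854
```

```bash
python3 - <<'E'
from workcell import *
from h import *
pose(get_obs());to(get_obs(),(.515,-.0317,.031),q_at(-.212,0))
E
```

```text
t26.58 p [ 0.5115 -0.034   0.0262] yaw_y -0.2159 z [-0.0074  0.0052 -1.    ] y [ 0.977 -0.214 -0.008] F [-0.3 -0.4  0.3] w 0.0854 j [-0.07  0.47 -0.28  0.83  0.    1.72]
shift u [0.0069 0.0045 0.0096] turn u [-0.0098 -0.0141  0.0074]
```

Request:
move_arm --moves '[[[0.005,0.003,0.007,-0.008,-0.01,0.004,-1],[0.001,0.001,0.001,0,0,0,-1]]]'

```text
clock: 26.75
eef_pos: [0.513, -0.0341, 0.029]
tool_rot: [0.78, 0.626, -0.001, -0.002]
ft_force: [-0.1, 0.1, -0.5]
grip_width: 0.0854
```

```bash
python3 - <<'E'
from workcell import *
from h import *
pose(get_obs());to(get_obs(),(.515,-.0317,.032),q_at(-.212,0))
c=snap("wrist","w35")
E
```

```text
t26.75 p [ 0.513  -0.0341  0.029 ] yaw_y -0.2183 z [-0.0052  0.0017 -1.    ] y [ 0.976 -0.217 -0.005] F [-0.1  0.1 -0.5] w 0.0854 j [-0.07  0.47 -0.27  0.84  0.    1.72]
shift u [0.0041 0.0047 0.006 ] turn u [-0.0032 -0.0099  0.012 ]
```

View pics/w35.png

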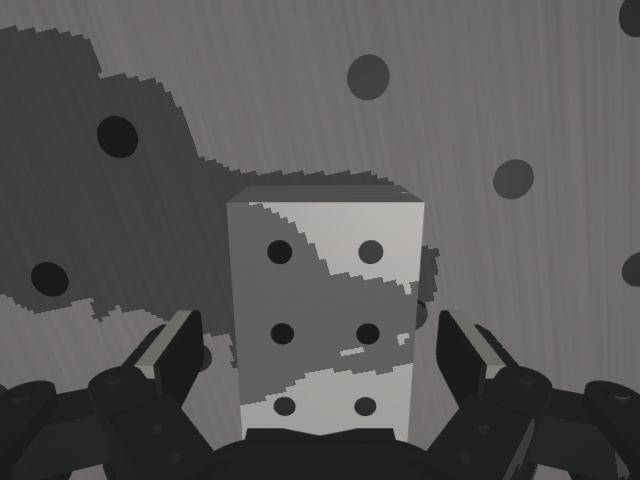

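Request:
move_arm --moves '[[[0.002,0,0.004,0,-0.003,0.005,-1],[0,0,-0.001,0,0,0,-0.1],[0,0,-0.002,0,0.002,0,0.3],[-0.001,0,-0.002,0,0.002,0,0.6],[-0.001,0,-0.002,0,0.002,0,1],[-0.001,0,-0.002,0,0.002,0,1]]]'

```text
clock: 27.3
eef_pos: [0.5145, -0.0344, 0.03]
tool_rot: [0.779, 0.627, -0.001, -0.001]
ft_force: [-1.3, -0.5, 6.0]
grip_width: 0.0599
```

```bash
python3 - <<'E'
from workcell import *
from h import *
pose(get_obs());snap("side","s36")
cv2.imwrite("pics/z36.png",cv2.resize(cv2.imread("pics/s36.png")[170:310,220:360],(560,560),interpolation=cv2.INTER_CUBIC))
E
```

```text
t27.30 p [ 0.5145 -0.0344  0.03  ] yaw_y -0.2155 z [-0.0032  0.0011 -1.    ] y [ 0.977 -0.214 -0.003] F [-1.3 -0.5  6. ] w 0.0599 j [-0.07  0.47 -0.27  0.84  0.    1.72]
```

View pics/z36.png

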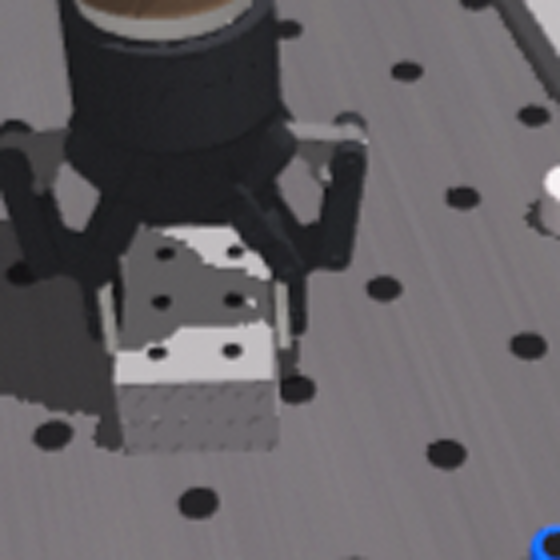

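Request:
move_arm --moves '[[[-0.001,0,0.004,0,0.002,0,1],[-0.001,0,0.006,0,0.002,0,1],[-0.001,0,0.006,0,0.002,0,1]]]'

```text
clock: 27.6
eef_pos: [0.5126, -0.034, 0.0382]
tool_rot: [0.779, 0.627, -0.002, -0.003]
ft_force: [-0.8, -1.0, -1.1]
grip_width: 0.0598
```

```bash
python3 - <<'E'
from workcell import *
from h import *
pose(get_obs());snap("side","s37")
cv2.imwrite("pics/z37.png",cv2.resize(cv2.imread("pics/s37.png")[170:310,220:360],(560,560),interpolation=cv2.INTER_CUBIC))
E
```

```text
t27.60 p [ 0.5126 -0.034   0.0382] yaw_y -0.2148 z [-0.0073  0.0012 -1.    ] y [ 0.977 -0.213 -0.007] F [-0.8 -1.  -1.1] w 0.0598 j [-0.07  0.45 -0.26  0.86  0.    1.72]
```

View pics/z37.png

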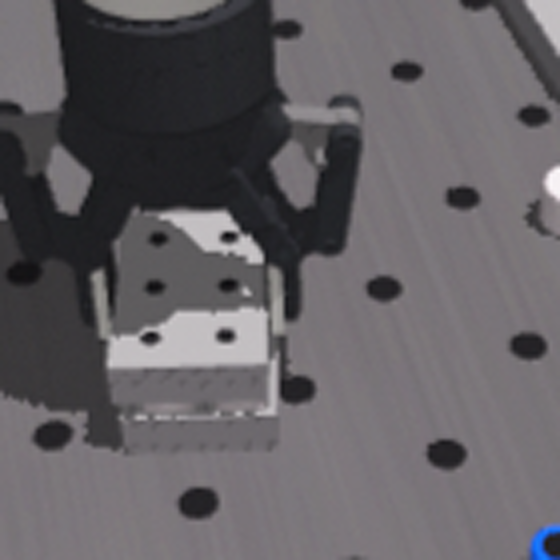

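Request:
move_arm --moves '[[[0.001,0,0.01,0,-0.003,0,1],[0.001,0,0.015,0,-0.003,0,1],[0,0,0.025,0,0,0,1],[0,0,0.03,0,0,0,1],[0,0.01,0.03,0,0,0,1],[0,0.03,0.01,0,0,0,1],[0,0.04,0,0,0,0,1]]]'

```text
clock: 28.23
eef_pos: [0.5132, 0.0043, 0.1036]
tool_rot: [0.781, 0.625, -0.002, -0.001]
ft_force: [0.2, -0.1, -1.2]
grip_width: 0.0593
```

```bash
python3 - <<'E'
from workcell import *
from h import *
pose(get_obs());snap("side","s38");snap("scene","c38")
cv2.imwrite("pics/z38.png",np.hstack([cv2.resize(cv2.imread("pics/s38.png")[100:320,180:400],(400,400),interpolation=cv2.INTER_CUBIC),cv2.resize(cv2.imread("pics/c38.png")[100:280,260:440],(400,400),interpolation=cv2.INTER_CUBIC)]))
E
```

```text
t28.23 p [0.5132 0.0043 0.1036] yaw_y -0.2202 z [-4.2e-03  3.0e-04 -1.0e+00] y [ 0.976 -0.218 -0.004] F [ 0.2 -0.1 -1.2] w 0.0593 j [ 0.01  0.37 -0.19  1.01  0.    1.8 ]
```

View pics/z38.png

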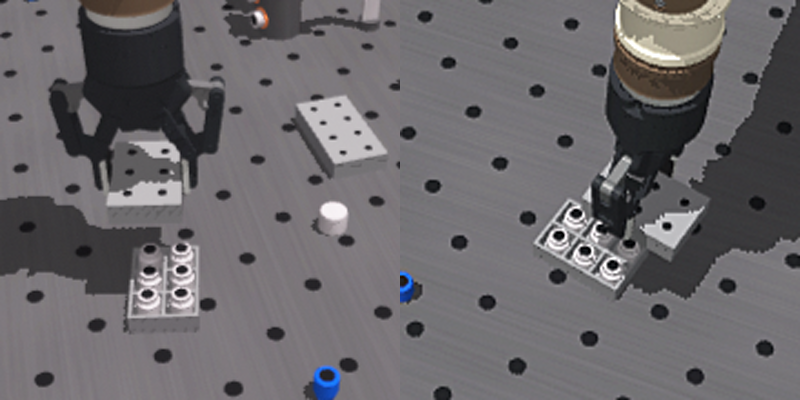

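All six bosses show their spigots up in the lower tray. Now I carry the emptied tray aside.

Request:
move_arm --moves '[[[0,0.05,0,0,0,0,1],[0,0.05,0,0,0,0,1],[0,0.05,0,0,0,0,1],[0,0.05,-0.01,0,0,0,1],[0,0.04,-0.02,0,0,0,1],[0,0.02,-0.03,0,0,0,1],[0,0,-0.03,0,0,0,1],[0,0,-0.03,0,0,0,1]]]'

```text
clock: 29.0
eef_pos: [0.5168, 0.1405, 0.0474]
tool_rot: [0.779, 0.627, 0.003, 0.002]
ft_force: [-0.2, -0.9, -0.2]
grip_width: 0.0598
```

```bash
python3 - <<'E'
from workcell import *
from h import *
pose(get_obs())
E
```

```text
t29.00 p [0.5168 0.1405 0.0474] yaw_y -0.2164 z [ 6.9e-03  8.0e-04 -1.0e+00] y [ 0.977 -0.215  0.007] F [-0.2 -0.9 -0.2] w 0.0598 j [ 0.27  0.47 -0.21  0.89 -0.    2.05]
```

Request:
move_arm --moves '[[[-0.001,0,-0.025,0,0.01,0,1],[-0.001,0,-0.02,0,0.008,0,1],[-0.001,0,-0.012,0,0.003,0,1],[-0.001,0,-0.008,0,0.003,0,1]]]'

```text
clock: 29.33
eef_pos: [0.513, 0.1391, 0.0107]
tool_rot: [0.779, 0.627, -0.005, -0.003]
ft_force: [-0.7, -0.6, -0.4]
grip_width: 0.0598
```

```bash
python3 - <<'E'
from workcell import *
from h import *
pose(get_obs())
c=snap("side","s40"); s,n=plane(c,(.48,.55,.09,.17),.014,.05);print(s,s@[.516,.13,1],n)
E
```

```text
t29.33 p [0.513  0.1391 0.0107] yaw_y -0.2164 z [-0.0112 -0.0013 -0.9999] y [ 0.977 -0.215 -0.011] F [-0.7 -0.6 -0.4] w 0.0598 j [ 0.26  0.52 -0.24  0.82  0.    2.05]
[-0.00476917  0.01115934  0.02307823] 0.022068055462486462 689
```

Request:
move_arm --moves '[[[0.001,0,-0.003,0,-0.012,0,1],[0,0,-0.004,0,0,0,1]]]'

```text
clock: 29.55
eef_pos: [0.5142, 0.1391, 0.01]
tool_rot: [0.78, 0.626, -0.001, -0.001]
ft_force: [-7.7, -2.0, 21.3]
grip_width: 0.0599
```

```bash
python3 - <<'E'
from workcell import *
from h import *
pose(get_obs())
E
```

```text
t29.55 p [0.5142 0.1391 0.01  ] yaw_y -0.2171 z [-3.6e-03  4.0e-04 -1.0e+00] y [ 0.977 -0.215 -0.004] F [-7.7 -2.  21.3] w 0.0599 j [ 0.26  0.52 -0.24  0.81  0.    2.05]
```

Contact, so release and rise.

Request:
move_arm --moves '[[[0,0,0.001,0,0,0,0.3],[0,0,0,0,0,0,-0.3],[0,0,0,0,0,0,-1],[0,0,0,0,0,0,-1],[0,0,0.01,0,0,0,-1],[0,0,0.03,0,0,0,-1],[0,0,0.06,0,0,0,-1],[0,0,0.06,0,0,0,-1]]]'

```text
clock: 30.22
eef_pos: [0.5105, 0.137, 0.0897]
tool_rot: [0.78, 0.626, -0.006, -0.003]
ft_force: [0.6, -0.3, 0.2]
grip_width: 0.0853
```

Request:
move_arm --moves '[[[-0.03,0.03,0.06,0,0,0,-1],[-0.04,0.04,0.06,0,0,0,-1],[-0.04,0.04,0.03,0,0,0,-1],[-0.04,0.04,0,0,0,0,-1],[0,0,0,0,0,0,-1],[0,0,0,0,0,0,-1]]]'

```text
clock: 30.72
eef_pos: [0.4379, 0.2154, 0.1782]
tool_rot: [0.781, 0.624, 0.003, -0.001]
ft_force: [0.2, 0.6, -0.5]
grip_width: 0.0854
```

```bash
python3 - <<'E'
from workcell import *
from h import *
pose(get_obs())
c=snap("scene","c41");s=snap("side","s41")
e=np.array([.212,.977])
for n,cc in(("scene",c),("side",s)):
    p,k=plane(cc,(.48,.55,.09,.18),.014,.03); print(n,"emptied slope",p[:2].round(3),"z",(p@[.515,.135,1]).round(4))
    print(face(cc,(.515,.135),150,NR=14))
    W=cloud(cc); m=(W[...,0]>.47)&(W[...,0]<.57)&(W[...,1]>-.09)&(W[...,1]<.03)&(W[...,2]>.008)
    print("filled rect",rect(W[m][:,:2]),"zmax",np.percentile(W[m][:,2],[50,90,99]).round(4))
    for nm,x,y in(("odd",.7477,.158),("plugb",.695,.022),("pluga",.759,-.164)):
        m=(abs(W[...,0]-x)<.07)&(abs(W[...,1]-y)<.075)&(W[...,2]>.014)&(W[...,2]<.03) if nm=="odd" else (abs(W[...,0]-x)<.03)&(abs(W[...,1]-y)<.03)&(W[...,2]>.014)
        print(nm,rect(W[m][:,:2])[0].round(4))
cv2.imwrite("pics/z41.png",np.hstack([cv2.resize(cv2.imread("pics/s41.png")[150:320,180:350],(400,400),interpolation=cv2.INTER_CUBIC),cv2.resize(cv2.imread("pics/c41.png")[120:280,280:440],(400,400),interpolation=cv2.INTER_CUBIC)]))
E
```

```text
t30.72 p [0.4379 0.2154 0.1782] yaw_y -0.2226 z [ 0.0042  0.0049 -1.    ] y [ 0.975 -0.221  0.003] F [ 0.2  0.6 -0.5] w 0.0854 j [ 0.46  0.25 -0.15  1.16  0.    2.25]
scene emptied slope [-0.     0.004] z 0.0197
(array([0.51765332, 0.1441275 ]), [61.507904052734375, 89.80717468261719], np.float32(1.3507018))
filled rect (array([ 0.51818121, -0.02917024]), [64.23728942871094, 91.35887908935547], np.float32(1.3557297)) zmax [0.0202 0.0298 0.0319]
odd [0.7478 0.1579]
plugb [0.6959 0.0236]
pluga [ 0.7595 -0.1628]
side emptied slope [0.004 0.002] z 0.0216
(array([0.51847736, 0.14607437]), [60.758453369140625, 90.135986328125], np.float32(1.3561469))
filled rect (array([ 0.51774731, -0.0305643 ]), [61.325653076171875, 93.10267639160156], np.float32(1.358151)) zmax [0.0221 0.0318 0.0332]
odd [0.7478 0.1567]
plugb [0.694  0.0212]
pluga [ 0.7582 -0.1662]
```

View pics/z41.png

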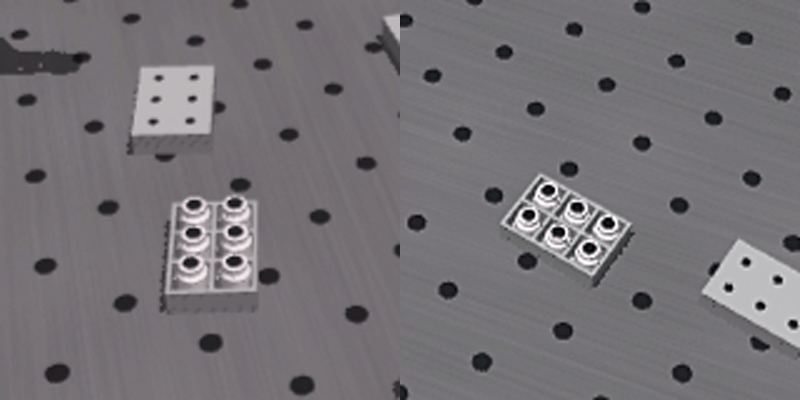

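View pics/c41.png

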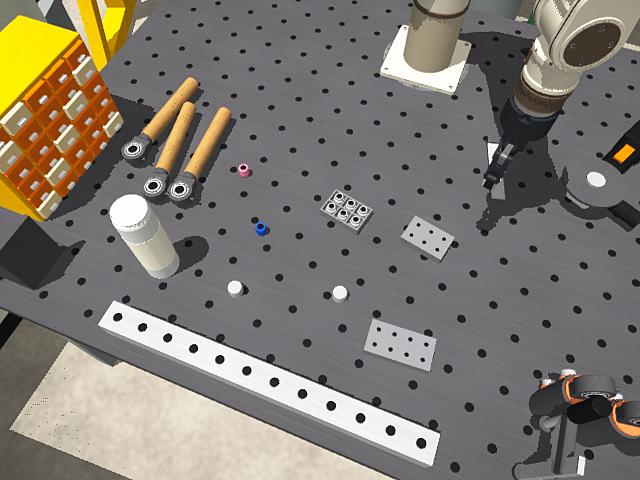

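The final pictures show the filled tray at about (346,211) with six spigots up. The emptied tray lies flat at (428,238), and the bystanders are where they started. The arm is clear.

```bash
python3 - <<'E'
from workcell import *
print(job_done())
E
```

```text
the job is handed in; nothing more can be done
None
```

The set is turned over and handed in at about 31 s. All six bosses stand spigot up in the receiving tray, and the emptied tray lies flat on the table beside it. No verdict was reported.

**What I did:** I laid the empty tray face down on the full one. I gripped the closed pair across its width, turned it 90° to stand on its end, regripped from the other side and turned it a further 90°. Then I lifted the emptied tray off and set it aside.

**Last checks (scene and side cameras):**
- **Bosses:** their tops are about 10 mm above the tray rim.
- **Emptied tray:** its top is at about 20 mm with nearly zero slope. The tray centres are about 0.17 m apart.
- **Bystanders:** the odd tray and both plugs measured within about 1 mm of where they started. I judged the spray can only by eye in the picture, and it looked unmoved.
- **Robot:** it is clear of everything.

**What went wrong or disagreed:**
- **First grip too high:** my first grip of the closed pair lifted only the upper tray. When I put it back, it first rested on the bosses about 8 to 9 mm high. It was also pressed there with up to about 37 N at the wrist. It settled when I released it, and I regripped lower.
- **Tray offset:** the two trays were about 2 mm out of line lengthwise after that. They lined up when the pair stood on its end.
- **Cameras:** the two fixed cameras differ by about 2 mm from each other, within the stated calibration.

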